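Zero the bench thickness gauge on the master and check a chip-cutter spacer

TASK

A chip-cutter spacer has to be checked for wear on the dial thickness gauge. Push the plain master block foot-down into the gauge's sprung jaw until it is fully home on the depth stop (feel for it, do not ram it), and turn the dial's bezel until the broad zero bar lies under the needle. Then stand the master upright back on the rubber mat and push the slotted spacer fully home in the jaw in its place, without disturbing the zero; leave it there to be read, and leave the other things on the worktop alone.

Things in the scene. Friction and masses are not known exactly. Their poses are not given: they have to be found in the camera images.
- gauge: bench thickness gauge, fixed: grey cast bed 96 (x) x 212 (y) x 14 mm; origin at the centre of its underside, on the worktop. Its y axis is the measuring line: dial lying face up at y = -45 mm, jaw at y = +40 mm. The jaw is the gap between a sprung ball-ended spindle from the dial side and a flat upright anvil. On both sides of the jaw in x there is free space above the bed
- anvil: flat upright steel anvil of the gauge, fixed: face 26 mm wide, reaching to 64 mm above the worktop; origin on its face at bed height (14 mm above the worktop), axes as the gauge's; the block's broad face lies against it, on its -y side. Clamped within 0.7 mm of 9 mm from the jaw's middle
- spindle (a joint): travel (m) of the sprung spindle from the empty jaw towards the dial, 0 to 0.009. Its 12 mm ball, 48 mm above the worktop, then stands 14 mm (+-0.7) from the anvil. It presses with about 2 N at first, 3 N on a block; pushing a block down past it takes up to about 8 N
- gauge_jaw (a point): middle of the jaw (gauge frame x = 0, y = +40 mm, 16 mm above the worktop), above which the middle of the master's foot belongs; axes as the gauge's. Under it is the depth stop, a flat screw head 16 mm across, left by the last user anywhere from 18 to 35 mm above the worktop: it must be felt, as a firm stop. More than 25 N from a block harms it
- dial_axis (a point): centre of the dial at the top of the bezel, 66 mm above the worktop; axes as the gauge's. The bezel is a knurled dark steel ring 58 mm across, its side 52 to 66 mm above the worktop, with free space round it above 53 mm. The face inside is white with black graduations, each 0.157 rad, and turns with the bezel
- bezel (a joint): angle of bezel and dial face, rad, growing clockwise from above; slight friction (0.05 N m), stays where it is left. The zero bar is under the needle when this equals the needle's angle
- needle (a joint): angle of the dial's needle, rad, growing clockwise from above, in the same sense and from the same origin as the bezel's; 0 with the jaw empty, 0.5 rad for each mm that the spindle is pushed back (about 2 on the master, less on a thinner part)
- zero_mark (a point): outer end of the broad black zero bar on the dial face, 22 mm from the dial's axis; its x axis points outwards
- needle_tip (a point): tip of the needle, 22 mm from the dial's axis, 64 mm above the worktop; its x axis points outwards
- master: master: plain solid steel block without slot or hole, 36 wide (x) x 18 thick (y) x 60 mm tall, 0.28 kg, standing upright; origin at the centre of its foot. The lowest 10 mm of its two broad faces taper to a foot 10 mm thick. In the jaw its thickness lies along the gauge's y, either way round; it is best gripped across its 36 mm width
- spacer: spacer to be checked: steel block 36 wide (x) x about 17 thick (y) x 60 mm tall, about 0.24 kg, with a slot 10 mm wide and 14 mm deep open at its top (running along y) and a hole below it, standing upright; origin at the centre of its foot, which tapers like the master's
- bench_mat: black rubber mat, 110 (x) x 160 (y) x 6 mm with a 2 mm raised edge, fixed on the worktop; origin at the centre of its underside. Master and spacer stand on it at the start, about 74 mm apart along its y, in either order
- order_pad: order pad 116 x 74 x 9 mm lying on the worktop, to be left alone
- marker_pen: marker pen 134 mm long lying on the worktop, to be left alone
- tin_1: tin, 57 mm across and 72 mm tall, standing on the worktop, to be left alone
- sauce_tub_1: lidded dip tub 66 x 73 x 37 mm on the worktop, to be left alone
Things that resemble listed ones, but are neither listed nor needed, are in the scene too. What is shaped like the master but pink is not meant. Leave any blue look-alike of the spacer alone.

How it is judged (in metres and radians):
On the way, in this order (a step that is already met when the one before it is completed fails the run):
1. the master is pressed home in the jaw: upright, and in contact with the depth stop (contact force between master and depth_stop_c0 above 0.3 N and horizontal distance between master and gauge_jaw below 0.007 m and angle between master's own z axis and vertical below 0.06 rad), for 0.2 s.
2. the master released and still home on the stop (within about 1.2 mm), nothing touching the bezel, the zero bar under the needle (within one graduation) (distance between master and depth_stop_c1 below 0.0154 m and horizontal distance between master and gauge_jaw below 0.007 m and angle between master's own z axis and vertical below 0.06 rad and angle between the y axis of master and the y axis of gauge, either way round below 0.08 rad and contact force between the fingers and master below 0.1 N and contact force between the fingers and bezel_c0 below 0.1 N and distance between needle_tip and zero_mark below 0.0036 m), for 0.3 s.
3. the spacer is pressed home in the jaw: upright, and in contact with the depth stop (contact force between spacer and depth_stop_c0 above 0.3 N and horizontal distance between spacer and gauge_jaw below 0.007 m and angle between spacer's own z axis and vertical below 0.06 rad), for 0.2 s.
At the end, for the whole second after the job is handed in: the spacer is released in the jaw, home on the depth stop (1.2 mm), upright (0.06 rad), square (0.08 rad) and within 7 mm of the jaw's middle; the zero set on the master is kept: the needle stands 0.27 to 0.75 rad anticlockwise of the zero bar; the master stands upright on the mat; all at rest (distance between spacer and depth_stop_c1 below 0.0154 m and horizontal distance between spacer and gauge_jaw below 0.007 m and angle between each of spacer, master's own z axis and vertical below 0.06 rad and angle between the y axis of spacer and the y axis of gauge, either way round below 0.08 rad and y of needle_tip in the frame of zero_mark between 0.006 and 0.015 m and distance between needle_tip and zero_mark below 0.017 m and x of master in the frame of bench_mat between -0.055 and 0.055 m and y of master in the frame of bench_mat between -0.08 and 0.08 m and z of master in the frame of bench_mat below 0.011 m and linear speed of each of master, spacer below 0.01 m/s); the robot touches nothing.
It fails at once if a block pressed on the depth stop with more than 25 N (contact force between any of master, spacer and depth_stop_c0 above 25 N).
It fails at once if order pad, marker pen, tin or dip tub moved more than 15 mm (distance of any of order_pad, marker_pen, tin_1, sauce_tub_1 from where it was at the start of the episode above 0.015 m).
It also fails if it takes over 72 s, if anything falls off the work surface, if the arm or the gripper's body presses on something with over 40 N, if the wrist force passes 120 N, or if a joint passes its speed limit or range.

ROBOT

A 6-joint arm with a two-finger parallel gripper is mounted at the origin on a cart in front of the work surface, level with it; the furniture and walls round the work are solid. World frame = base frame: x ahead of the robot, y to its left, z up, the work surface at z = 0. Lengths are in m, angles in degrees, forces in N, time in s.
With the tool pointing down it reaches from about 0.375 to 0.9 m from the base axis. Payload 3.1 kg.
Tool frame: the origin (TCP) lies between the finger pads; the fingertips stand 22 mm ahead of it and the grasp point (between the pads) lies 3 mm ahead of it (bot.tip_extent is the distance from the TCP to the fingertips, in m); y points along the fingers, z is the direction in which the jaws open and shut, and the axes are right-handed (so a half turn about y gives the same grasp; the last joint's range is limited). The gripper opens to 87 mm and grips with 3 to 60 N. Pads are 19 mm wide; open, the fingers measure 117 mm over their backs; the gripper's body (75 mm by 190 mm) begins 51 mm behind the grasp point.
Start: joints at [-83.738, 30.224, 82.088, -0, 67.689, -10.227], TCP at [0.177, -0.599, 0.245] pointing down, gripper open.
Joint ranges: [-176.69, 176.69], [-43.24, 126.21], [12.49, 139.97], [-82, 262], [0, 151.66], [-163.58, 163.58]. Speed limits (degrees/s): [159.86, 159.86, 180, 180, 180, 180].

INTERFACE

Orientations are given as a 3x3 rotation matrix whose columns are the frame's x, y, z axes.
In Python, from rig import bot, eyes, models gives the robot as it stands. The module is installed in compiled form; this text tells all that it offers.
- The arm moves only by the tool arm_command, never from a script. Its arguments are lists of equal length, an entry for each row: "translation": the shift along the tool's x, y, z each as a share of 0.08 m, from -1 to 1, a list of three; "rotation": the turn, a rotation vector about the tool's x, y, z each as a share of 60 degrees, from -1 to 1, a list of three; "grip": the closure, from -1 (fully open) to 1 (shut), so that 0 is half open. In form: {"translation": [[x, y, z], ...], "rotation": [[rx, ry, rz], ...], "grip": [grip, ...]}. A call has 1 to 5 rows; each row is the pose to reach, as a shift and turn from the pose commanded when the call began, along the tool's axes at that moment; what a row does not reach only later rows make up. A row lasts 1/10 s, in which the tool goes at most 50 mm and 8.59 degrees, less where a joint would pass 70% of its speed; a pose out of reach is approached as far as the arm can. A call with a number of a shift or a turn outside -1 to 1 is refused whole. A call with a gripper value outside its range is refused whole. The fingers move at their own pace and stop on an object; the grip force is fixed at half the most. Time passes only in rows, so rows that repeat a pose let the fingers close. It gives the time, the measured TCP pose, the force and the opening at its end, in the units of the state.
- bot.read_state(): the state, without advancing time (a new reading comes with each control period).
- eyes.capture(name): name is "scene" or "top" or "wrist"; returns a dict with "image" (400x640x3 uint8, blue, green, red), "mtx" (3x3 intrinsics, pixels), "rvec" (rotation vector, rad) and "tvec" (3), from world to camera coordinates, as OpenCV has them; the wrist camera has in their place "hand_eye" (4x4, takes a point from camera to tool coordinates, whose origin is the TCP and whose axes are the tool frame's). Camera axes: x right, y down, z forward; pixel columns grow to the right and rows downward; lengths in m; the calibration is good to about 2 mm. A picture is of the moment at which its call begins: read the wrist's pose just before it. There is no depth.
- bot.hand_in(): hands the job in, once; it reports no verdict.
Trained networks look in the newest picture that a camera, given by its name, has taken for a name from the list of things; names that differ only in an ending like _2 or _b are one class to them, and where a whole thing is asked for, a point or a joint stands for the part that bears it (a point fixed in the world has none). Each returns a list of dicts, best first, with "conf" (0 to 1); they miss things now and then, are a little off and sometimes report something else, mostly with a low value. They report only what shows in the picture. A call takes as long as a camera call. They do not tell look-alikes from the thing itself.
- models.recognise(camera, thing): "extent" ([left, top, right, bottom] as shares, 0 to 1, of the picture: columns of its width, rows of its height, round what is visible of it).
- models.spot_point(camera, thing): "point" ([column, row] as shares, 0 to 1, of the picture: columns of its width, rows of its height: a listed point, or the origin of a listed thing).
The state is a dict: "time_s": time; "joint_positions": joint angles; "qvel": joint speeds; "tau": joint torques, N m; "position": TCP position; "tcp_rot": TCP orientation; "force": force on the tool from outside, world axes, zero at the start; "moment": the same for the moment, N m; "opening": opening from 0.0 (shut) to 1.0 (fully open).
Only numpy, scipy, OpenCV 4.12 (cv2) and the standard library are available. Lean on these libraries where they do the work, as an engineer would, in place of code of your own. Each camera call takes 0.05 s, during which the arm holds its last target. There are 200 camera calls.

## Working session

There is one attempt and no reset: what is moved stays moved. The work goes in short steps, Python scripts to look and compute and a tool call to move; the robot and the scene stay as the last step left them, time stands still between calls to the robot, and variables do not carry over. Pictures are saved under pics/ and viewed, about 8 in all and at most 12, crops included, and the job is handed in when it is done.

Besides the shell and the picture viewer there is one more tool, called after "Call:" as a command line: name --argument value ..., lists and objects as JSON in quotes. arm_command: Moves the arm, as the interface text tells. Shift numbers are shares of 0.08 m and turn numbers shares of 60 degrees, none past 1 either way. Its arguments: {"type":"object","properties":{"translation":{"type":"array"},"rotation":{"type":"array"},"grip":{"type":"array"}},"required":["translation","rotation","grip"]}

```bash
mkdir -p pics; cat > h.py <<'E'
import numpy as np, cv2
from rig import bot, eyes, models
def cap(n,save=None):
    s=bot.read_state(); c=eyes.capture(n)
    if save: cv2.imwrite('pics/'+save,c['image'])
    K=np.array(c['mtx'],float)
    if 'hand_eye' in c:
        H=np.array(c['hand_eye']); R=np.array(s['tcp_rot']); t=np.array(s['position'])
        Rwc=R@H[:3,:3]; o=R@H[:3,3]+t
    else:
        r=cv2.Rodrigues(np.array(c['rvec'],float))[0]; Rwc=r.T; o=-r.T@np.array(c['tvec'],float).ravel()
    return dict(img=c['image'],K=K,R=Rwc,o=o)
def ray(c,uv):
    d=c['R']@np.linalg.inv(c['K'])@np.array([uv[0],uv[1],1.]); return d/np.linalg.norm(d)
def onz(c,uv,z):
    d=ray(c,uv); return c['o']+d*(z-c['o'][2])/d[2]
def proj(c,p):
    q=c['K']@(c['R'].T@(np.array(p,float)-c['o'])); return q[:2]/q[2]
def tri(cs,uvs):
    A=np.zeros((3,3));b=np.zeros(3)
    for c,u in zip(cs,uvs):
        d=ray(c,u);P=np.eye(3)-np.outer(d,d);A+=P;b+=P@c['o']
    return np.linalg.solve(A,b)
def pts(cam,thing): return [(np.array(x['point'])*[640,400],round(x['conf'],2)) for x in models.spot_point(cam,thing)]
def boxes(cam,thing): return [(np.round(np.array(x['extent'])*[640,400,640,400],0),round(x['conf'],2)) for x in models.recognise(cam,thing)]
E
python3 - <<'E'
from h import *
np.set_printoptions(precision=3,suppress=True)
a=cap('scene','scene0.png'); b=cap('top','top0.png')
cv2.imwrite('pics/both0.png',np.vstack([a['img'],b['img']])[:, :])
import numpy as np
for n,c in(('scene',a),('top',b)):
    print(n,c['o'])
    for t in('master','spacer','gauge','gauge_jaw','dial_axis','bench_mat','zero_mark','needle_tip'):
        print(t,[(p.round(0),q) for p,q in pts(n,t)][:5])
E
```

```text
scene [-0.192  0.968  0.915]
master [(array([292., 266.]), 0.69), (array([311., 292.]), 0.6)]
spacer [(array([276., 285.]), 0.59), (array([302., 315.]), 0.54)]
gauge [(array([346., 225.]), 0.73)]
gauge_jaw [(array([339., 225.]), 0.83)]
dial_axis [(array([354., 202.]), 0.87)]
bench_mat [(array([285., 275.]), 0.75)]
zero_mark [(array([347., 203.]), 0.56), (array([270., 227.]), 0.35)]
needle_tip []
top [0.356 0.017 1.282]
master [(array([448., 225.]), 0.64), (array([257., 208.]), 0.52), (array([242., 243.]), 0.48), (array([231., 212.]), 0.32)]
spacer [(array([233., 212.]), 0.44), (array([224., 247.]), 0.42)]
gauge [(array([329., 206.]), 0.63)]
gauge_jaw [(array([318., 205.]), 0.56), (array([256., 204.]), 0.54)]
dial_axis [(array([342., 199.]), 0.82)]
bench_mat [(array([242., 213.]), 0.7)]
zero_mark [(array([336., 195.]), 0.65)]
needle_tip []
```

View pics/top0.png

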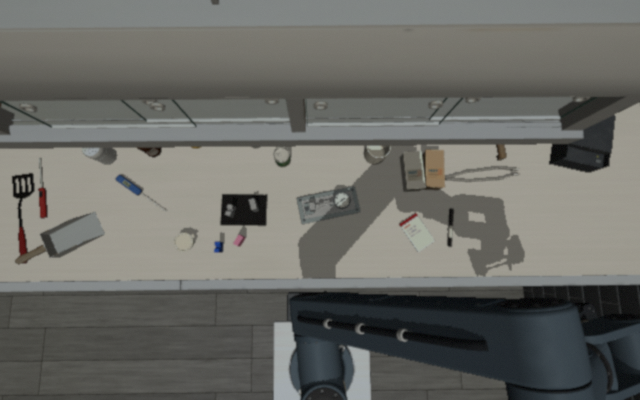

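View pics/scene0.png

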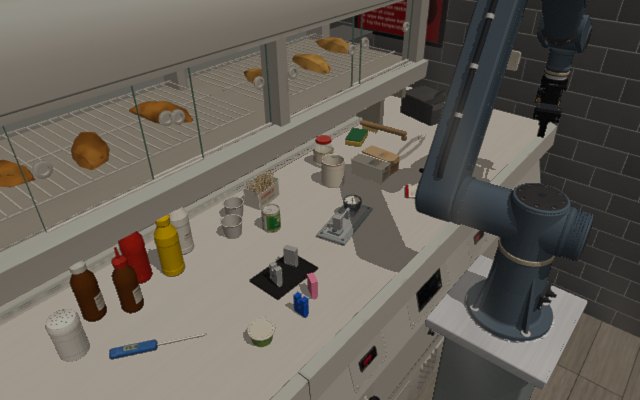

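The top view shows grey blocks on the mat at (231,212) and (254,204). The pink look-alike is at (240,240), the blue one at (219,246), and the gauge at (328,204). In the scene view the plain grey block is at (290,255), the slotted grey one at (276,273), pink at (313,287) and blue at (301,304).

```bash
python3 - <<'E'
from h import *
np.set_printoptions(precision=4,suppress=True)
a=cap('scene'); b=cap('top')
for n,u,v,z in(('master',(292,266),(257,208),.006),('spacer',(276,285),(233,212),.006),('gauge',(346,225),(329,206),0),('jaw',(339,225),(318,205),.016),('dial',(354,202),(342,199),.066),('mat',(285,275),(242,213),0.0)):
    print(n,tri([a,b],[u,v]),onz(a,u,z),onz(b,v,z))
for t in ('order_pad','marker_pen','tin_1','sauce_tub_1'): print(t,[ (onz(b,p,.0),q) for p,q in pts('top',t)])
s=bot.read_state(); print(np.array(s['tcp_rot']),s['position'],s['force'],s['opening'],s['time_s'])
g=cv2.resize(a['img'][180:320,240:400],None,fx=5,fy=5,interpolation=cv2.INTER_CUBIC);cv2.imwrite('pics/c1.png',g[:600,:800])
E
```

```text
master [ 0.5367  0.2226 -0.0016] [0.5327 0.2296 0.006 ] [0.5339 0.2202 0.006 ]
spacer [ 0.5217  0.3062 -0.0032] [0.5145 0.3128 0.006 ] [0.5206 0.3042 0.006 ]
gauge [ 0.5409 -0.0336 -0.0068] [ 0.5362 -0.0259  0.    ] [ 0.5393 -0.0337  0.    ]
jaw [0.5407 0.0052 0.0159] [0.5403 0.0052 0.016 ] [0.5409 0.0054 0.016 ]
dial [ 0.5512 -0.0785  0.0545] [ 0.5371 -0.0662  0.066 ] [ 0.5533 -0.0753  0.066 ]
mat [0.5173 0.2723 0.0111] [ 0.5274  0.2644 -0.    ] [0.5175 0.2737 0.    ]
order_pad [(array([ 0.4281, -0.3278,  0.    ]), 0.56)]
marker_pen [(array([ 0.4651, -0.4496,  0.    ]), 0.53)]
tin_1 [(array([0.728 , 0.1249, 0.    ]), 0.76)]
sauce_tub_1 [(array([0.423 , 0.4504, 0.    ]), 0.51)]
[[-0.9589  0.      0.2838]
 [-0.2838 -0.0001 -0.9589]
 [ 0.     -1.      0.0001]] [ 0.1774 -0.5993  0.2446] [ 0.1309 -0.7077 -0.2597] 0.9967666351506993 1.2
```

View pics/c1.png

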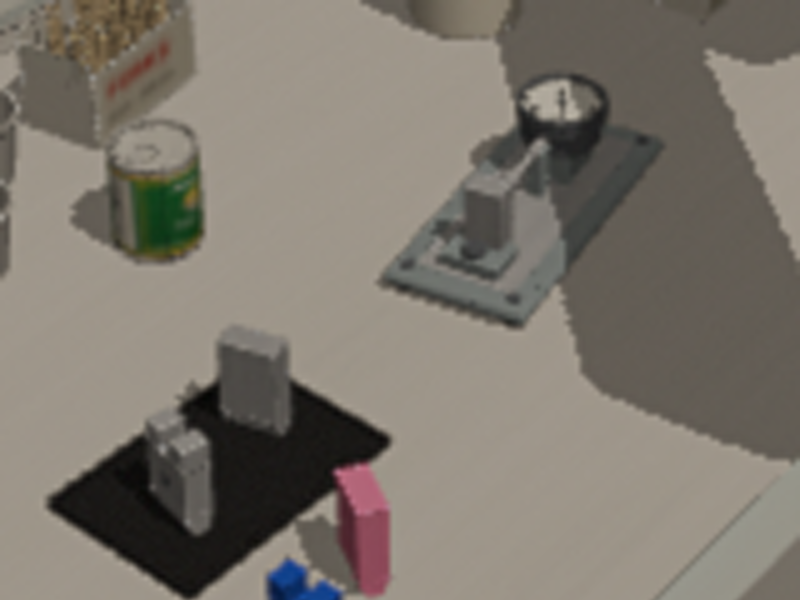

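The crop confirms the choice. The plain grey block at the mat's right end is the master and the slotted grey one is the spacer; pink and blue stay out. I'll swing the arm to the gauge for a wrist view.

Call:
arm_command --translation '[[-1,-0.6,-1],[-1,-0.6,-1],[-1,-0.6,-1],[-1,-0.6,-1],[-1,-0.6,-1]]' --rotation '[[0,-0.7,0],[0,-0.7,0],[0,-0.7,0],[0,-0.7,0],[0,-0.7,0]]' --grip '[-1,-1,-1,-1,-1]'

```text
time_s: 1.7
position: [0.2321, -0.4992, 0.2935]
tcp_rot: [[-0.516, 0.0, 0.856], [-0.856, -0.002, -0.516], [0.001, -1.0, 0.001]]
force: [-0.1, -0.2, 0.4]
opening: 1.001
```

Call:
arm_command --translation '[[-1,0,0.3],[-1,0,0.3],[-1,0,0.3],[-1,0,0.3]]' --rotation '[[0,-0.525,0],[0,-0.525,0],[0,-0.525,0],[0,-0.525,0]]' --grip '[-1,-1,-1,-1]'

```text
time_s: 2.1
position: [0.2946, -0.4432, 0.2928]
tcp_rot: [[0.007, 0.0, 1.0], [-1.0, -0.0, 0.007], [0.0, -1.0, 0.0]]
force: [-0.7, -0.3, 0.3]
opening: 1.005
```

Call:
arm_command --translation '[[-1,0,0.5],[-1,0,0.5]]' --rotation '[[0,0,0],[0,0,0]]' --grip '[-1,-1]'

```text
time_s: 2.3
position: [0.334, -0.3631, 0.2924]
tcp_rot: [[-0.002, 0.0, 1.0], [-1.0, 0.001, -0.002], [-0.001, -1.0, 0.0]]
force: [0.3, 0.6, 0.0]
opening: 1.003
```

Call:
arm_command --translation '[[-1,0,0.5],[-1,0,0.5]]' --rotation '[[0,0,0],[0,0,0]]' --grip '[-1,-1]'

```text
time_s: 2.5
position: [0.3742, -0.282, 0.2926]
tcp_rot: [[-0.0, 0.0, 1.0], [-1.0, 0.001, -0.0], [-0.001, -1.0, 0.0]]
force: [1.2, -1.2, -0.3]
opening: 0.999
```

Call:
arm_command --translation '[[-1,0,0.5],[-1,0,0.5]]' --rotation '[[0,0,0],[0,0,0]]' --grip '[-1,-1]'

```text
time_s: 2.7
position: [0.4143, -0.2019, 0.2928]
tcp_rot: [[0.0, 0.001, 1.0], [-1.0, 0.0, 0.0], [-0.0, -1.0, 0.001]]
force: [1.0, -0.3, -0.3]
opening: 1.0
```

Call:
arm_command --translation '[[-1,0,0.5],[-1,0,0.5]]' --rotation '[[0,0,0],[0,0,0]]' --grip '[-1,-1]'

```text
time_s: 2.9
position: [0.4544, -0.122, 0.2929]
tcp_rot: [[0.0, 0.001, 1.0], [-1.0, 0.0, 0.0], [-0.0, -1.0, 0.001]]
force: [0.3, -0.6, 0.2]
opening: 1.0
```

Call:
arm_command --translation '[[-1,0,0.5],[-1,0,0.5],[-1,0,0.5]]' --rotation '[[0,0,0],[0,0,0],[0,0,0]]' --grip '[-1,-1,-1]'

```text
time_s: 3.2
position: [0.4953, -0.0403, 0.2928]
tcp_rot: [[0.006, 0.002, 1.0], [-1.0, 0.001, 0.006], [-0.001, -1.0, 0.002]]
force: [-0.4, -1.5, -0.1]
opening: 1.001
```

```bash
python3 - <<'E'
from h import *
np.set_printoptions(precision=4,suppress=True)
a=cap('wrist','w1.png')
s=bot.read_state(); print(np.array(s['tcp_rot']),s['position'],s['force'],s['opening'],s['time_s']);print(a['o'],a['R'])
for t,z in(('gauge',0),('gauge_jaw',.016),('dial_axis',.066),('anvil',.014),('zero_mark',.064),('needle_tip',.064)):
    print(t,[(p.round(1),onz(a,p,z),q) for p,q in pts('wrist',t)][:3])
E
```

```text
[[ 0.0046  0.0004  1.    ]
 [-1.     -0.0003  0.0046]
 [ 0.0003 -1.      0.0004]] [ 0.4944 -0.0423  0.2926] [-0.4837 -0.2335 -0.4894] 0.9972866471974684 3.25
[0.4941 0.0449 0.4337] [[ 1.      0.0054  0.0032]
 [ 0.0062 -0.9518 -0.3067]
 [ 0.0013  0.3067 -0.9518]]
gauge [(array([358.5, 146.6]), array([ 0.5433, -0.0315,  0.    ]), 0.7)]
gauge_jaw [(array([351.2, 117.7]), array([0.5313, 0.0061, 0.016 ]), 0.64)]
dial_axis [(array([374.8, 191.7]), array([ 0.5562, -0.0709,  0.066 ]), 0.59)]
anvil []
zero_mark [(array([378.5, 175.8]), array([ 0.5597, -0.0529,  0.064 ]), 0.89)]
needle_tip [(array([357.7, 180.4]), array([ 0.5366, -0.0584,  0.064 ]), 0.53)]
```

View pics/w1.png

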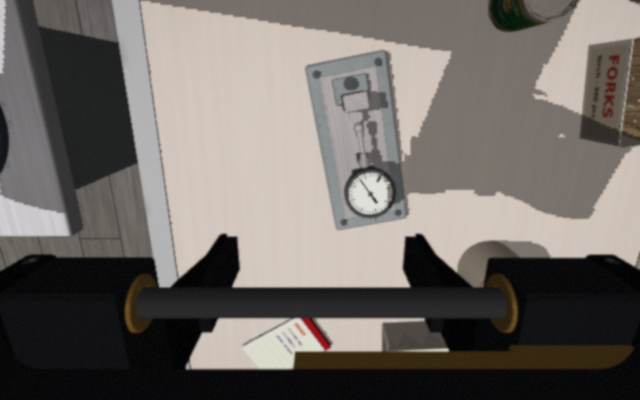

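The wrist view shows the gauge bed with corners at about (306,67), (388,51), (407,213) and (337,229), the dial at (370,191), the needle pointing up-left and the zero bar near (378,177). Next I fit the bed and make a close crop.

```bash
python3 - <<'E'
from h import *
from scipy.optimize import least_squares
np.set_printoptions(precision=4,suppress=True)
a=cap('wrist'); g=cv2.cvtColor(a['img'],cv2.COLOR_BGR2GRAY)
c=np.array([[306,67],[388,51],[407,213],[337,229]],np.float32).reshape(-1,1,2)
c=cv2.cornerSubPix(g,c,(5,5),(-1,-1),(3,50,.01)).reshape(-1,2);print(c)
L=np.array([[-.048,.106],[.048,.106],[.048,-.106],[-.048,-.106]])
def f(p):
    C,S=np.cos(p[2]),np.sin(p[2]); q=[[p[0]+C*x-S*y,p[1]+S*x+C*y,.014] for x,y in L]
    return np.concatenate([proj(a,z)-u for z,u in zip(q,c)])
r=least_squares(f,[.54,-.03,.1]);print('gauge',r.x,np.degrees(r.x[2]),r.fun)
p=r.x;C,S=np.cos(p[2]),np.sin(p[2])
for y in(.04,-.045,.049):print(y,p[0]-S*y,p[1]+C*y)
k=cv2.resize(a['img'][40:240,290:420],None,fx=4,fy=4,interpolation=cv2.INTER_CUBIC)[:600*2]
cv2.imwrite('pics/c2.png',cv2.resize(a['img'][60:220,300:430],None,fx=3.7,fy=3.7,interpolation=cv2.INTER_CUBIC))
E
```

```text
[[306.      67.    ]
 [388.      51.    ]
 [405.6767 213.6536]
 [339.0549 225.4637]]
gauge [ 0.5417 -0.0347  0.1886] 10.808248833052563 [-1.1017 -2.7947 -0.0628 -3.9625  3.1676  4.3133 -1.8552  5.1421]
0.04 0.5342118231604476 0.004589376054807567
-0.045 0.550151255367482 -0.07890274633357922
0.049 0.5325241185738204 0.013429718425342636
```

View pics/c2.png

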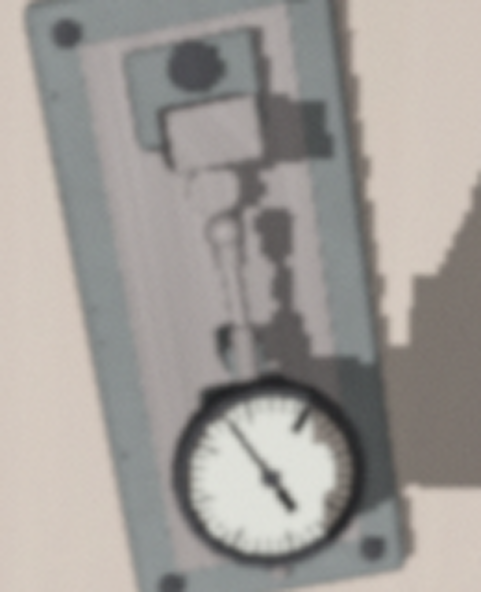

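Call:
arm_command --translation '[[-1,0,0.1],[-1,0,0.1]]' --rotation '[[0,0,0],[0,0,0]]' --grip '[-1,-1]'

```text
time_s: 3.8
position: [0.5018, 0.0358, 0.2926]
tcp_rot: [[-0.004, 0.0, 1.0], [-1.0, 0.001, -0.004], [-0.001, -1.0, 0.0]]
force: [0.8, -0.2, 0.2]
opening: 0.998
```

Call:
arm_command --translation '[[-1,0,0.1],[-1,0,0.1],[-1,0,0.1]]' --rotation '[[0,0,0],[0,0,0],[0,0,0]]' --grip '[-1,-1,-1]'

```text
time_s: 4.1
position: [0.5098, 0.1182, 0.2926]
tcp_rot: [[0.003, 0.0, 1.0], [-1.0, 0.001, 0.003], [-0.001, -1.0, 0.0]]
force: [-0.0, -0.3, -0.1]
opening: 0.999
```

```bash
python3 - <<'E'
from h import *
np.set_printoptions(precision=4,suppress=True)
a=cap('wrist','w2.png')
s=bot.read_state(); print(s['position'],s['time_s'],a['o'])
for t,z in(('master',.006),('spacer',.006),('bench_mat',0),('gauge_jaw',.016),('anvil',.014)):
    print(t,[(p.round(1),onz(a,p,z),q) for p,q in pts('wrist',t)][:3])
E
```

```text
[0.5097 0.1165 0.2925] 4.15 [0.5091 0.2034 0.4335]
master [(array([242.8,  16.6]), array([0.421 , 0.2747, 0.006 ]), 0.84)]
spacer []
bench_mat [(array([338. ,  23.1]), array([0.5286, 0.2694, 0.    ]), 0.88), (array([346.9,  64.4]), array([0.54 , 0.225, 0.   ]), 0.67)]
gauge_jaw [(array([340.6, 237.2]), array([0.5362, 0.0077, 0.016 ]), 0.58)]
anvil [(array([338.1, 230.1]), array([0.5328, 0.0171, 0.014 ]), 0.55)]
```

View pics/w2.png

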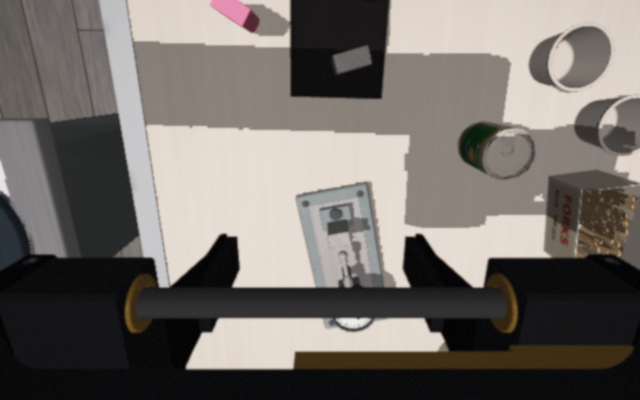

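The wrist view shows the master's top at (352,59) on the mat, the pink block at (235,12), and the gauge jaw around (340,232). I'll go over the master and lower.

Call:
arm_command --translation '[[-0.8,0.3,0.2],[-0.8,0.3,0.2]]' --rotation '[[0,0,0],[0,0,0]]' --grip '[-1,-1]'

```text
time_s: 4.6
position: [0.5264, 0.1802, 0.2679]
tcp_rot: [[-0.003, -0.0, 1.0], [-1.0, 0.001, -0.003], [-0.001, -1.0, -0.0]]
force: [-0.2, -0.3, 0.5]
opening: 0.996
```

Call:
arm_command --translation '[[-0.6,0.3,0.2],[-0.6,0.3,0.2],[-0.6,0.3,0.2]]' --rotation '[[0,0,0],[0,0,0],[0,0,0]]' --grip '[-1,-1,-1]'

```text
time_s: 4.9
position: [0.5416, 0.2276, 0.2434]
tcp_rot: [[0.001, -0.002, 1.0], [-1.0, -0.001, 0.001], [0.001, -1.0, -0.002]]
force: [0.0, 0.6, -0.2]
opening: 0.998
```

```bash
python3 - <<'E'
from h import *
np.set_printoptions(precision=4,suppress=True)
a=cap('wrist','w3.png')
s=bot.read_state(); print(s['position'],s['time_s'],a['o'])
for t,z in(('master',.006),('spacer',.006),('bench_mat',0)):
    print(t,[(p.round(1),onz(a,p,z),q) for p,q in pts('wrist',t)][:3])
E
```

```text
[0.5417 0.2269 0.2442] 4.95 [0.5414 0.313  0.3842]
master [(array([319. , 163.5]), array([0.5385, 0.2261, 0.006 ]), 0.72), (array([209.8, 119.2]), array([0.4198, 0.2751, 0.006 ]), 0.64)]
spacer [(array([184.3,  50.4]), array([0.4006, 0.3443, 0.006 ]), 0.86), (array([301.4,  89.8]), array([0.5199, 0.3058, 0.006 ]), 0.6)]
bench_mat [(array([309.8, 125.9]), array([0.5283, 0.2673, 0.    ]), 0.74)]
```

View pics/w3.png

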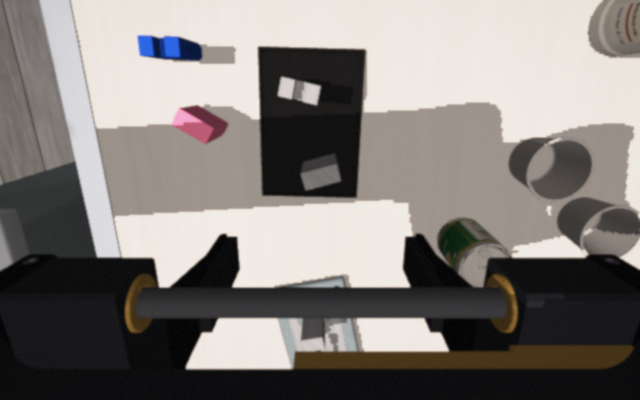

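The view shows the spacer with its slotted top at (300,91), the master at (321,171), pink at (200,124) and blue at (168,47). I'll fit the block silhouettes for pose and yaw.

```bash
cat >> h.py <<'E'
from scipy.optimize import minimize
def blockmask(img,win):
    l,t,r,b=win; m=np.zeros(img.shape[:2],np.uint8)
    g=cv2.cvtColor(img,cv2.COLOR_BGR2GRAY)[t:b,l:r]
    th,w=cv2.threshold(g,0,255,cv2.THRESH_OTSU)
    n,lab,st,_=cv2.connectedComponentsWithStats(w)
    k=1+np.argmax(st[1:,4]); m[t:b,l:r]=(lab==k)*255
    return m,th,st[k]
def hull(c,p,thick,zb=.006):
    C,S=np.cos(p[2]),np.sin(p[2]);P=[]
    for z,h in((zb,.005),(zb+.01,thick/2),(zb+.06,thick/2)):
        for sx in(-.018,.018):
            for sy in(-h,h): P.append(proj(c,[p[0]+C*sx-S*sy,p[1]+S*sx+C*sy,z]))
    return cv2.convexHull(np.array(P,np.float32)).reshape(-1,2)
def fitblock(c,win,p0,thick,zb=.006):
    m,th,st=blockmask(c['img'],win); k=8
    l,t,r,b=win; M=cv2.resize(m[t:b,l:r],None,fx=k,fy=k)>127
    def cost(p):
        q=np.zeros(M.shape,np.uint8); cv2.fillConvexPoly(q,((hull(c,p,thick,zb)-[l,t]+.5)*k).astype(np.int32),1)
        q=q>0; return 1-(q&M).sum()/max(1,(q|M).sum())
    best=None
    for y0 in np.radians([-15,0,15,30]):
        s0=np.array([p0[0],p0[1],y0]); r_=minimize(cost,s0,method='Nelder-Mead',options=dict(initial_simplex=s0+np.array([[0,0,0],[.006,0,0],[0,.006,0],[0,0,.2]]),xatol=1e-4,fatol=1e-4))
        if best is None or r_.fun<best.fun: best=r_
    return best.x,best.fun,st
E
python3 - <<'E'
from h import *
np.set_printoptions(precision=4,suppress=True)
a=cap('wrist')
for n,w,p,t in(('master',(268,135,354,194),(.538,.226),.018),('spacer',(270,62,356,118),(.52,.306),.017)):
    x,f,st=fitblock(a,w,p,t); print(n,x,np.degrees(x[2]),f,st)
E
```

```text
master [0.5405 0.2253 0.2644] 15.148980466519918 0.3106003124302611 [ 32  27  40  27 727]
spacer [ 0.5209  0.3063 -0.2251] -12.89833597914129 0.0561701969941254 [  7  13  43  29 821]
```

```bash
sed -i "s/th,w=cv2.threshold(g,0,255,cv2.THRESH_OTSU)/th,w=cv2.threshold(g,TH,255,0) if TH else cv2.threshold(g,0,255,cv2.THRESH_OTSU)/; s/^def blockmask/TH=0\ndef blockmask/" h.py
python3 - <<'E'
import h; from h import *
np.set_printoptions(precision=4,suppress=True)
a=cap('wrist'); g=cv2.cvtColor(a['img'],cv2.COLOR_BGR2GRAY)
print(g[145:192:3,296:346:3])
for th in(40,50,60):
    h.TH=th
    x,f,st=fitblock(a,(268,135,354,194),(.538,.226),.018); print(x,np.degrees(x[2]),f,st)
E
```

```text
[[ 17  18  17  17  16  18  16  16  17  18  18  20  20  15  21  19  19]
 [ 18  19  17  17  15  17  18  17  16  14  17  19  15  15  17  17  16]
 [ 19  20  17  18  18  16  17  19  17  15  17  19  24  18  19  17  18]
 [ 17  19  17  17  17  18  16  20  27  34  48  56  58  28  16  18  21]
 [ 18  15  18  17  21  30  44  54  58  59  59  57  57  36  18  18  15]
 [ 19  19  38  50  55  58  61  59  60  59  60  57  57  45  17  17  15]
 [ 18  19  52  59  59  58  58  58  60  62  65  73  92  81  22  17  17]
 [ 19  22  57  59  58  58  62  70  88 106 112 116 114 100  29  15  18]
 [ 18  29  60  68  82  98 111 113 113 115 117 117 118 113  45  15  17]
 [ 15  50 107 113 113 114 116 115 117 116 114 118 117 116  72  17  18]
 [ 15  43 116 117 116 115 111 115 117 117 114 113 118 117  95  21  18]
 [ 19  25 105 117 117 117 114 113 113 114 118 114 113 117 110  26  15]
 [ 15  15  87 121 119 118 116 116 115 114 113 103  79  52  35  20  19]
 [ 17  18  47 116 122 118 119 108  86  70  35  23  17  17  16  16  18]
 [ 19  17  24  98  98  72  41  28  20  15  18  17  19  17  18  19  17]
 [ 16  17  17  23  17  17  17  15  18  16  17  14  16  17  15  18  18]]
[0.5403 0.2262 0.2737] 15.683219300481333 0.053140369721295766 [  31   18   42   36 1101]
[0.5402 0.2259 0.2792] 15.998553037046545 0.03948373076471279 [  31   18   41   36 1037]
[0.5406 0.225  0.2988] 17.122164351120347 0.2804431327766984 [ 32  26  40  28 760]
```

Call:
arm_command --translation '[[0,0.6,0],[0,0.6,0]]' --rotation '[[0,-0.267,0],[0,-0.267,0]]' --grip '[-1,-1]'

```text
time_s: 5.4
position: [0.5384, 0.2261, 0.1923]
tcp_rot: [[0.28, -0.01, 0.96], [-0.96, -0.002, 0.28], [-0.001, -1.0, -0.01]]
force: [-0.8, -0.7, -0.5]
opening: 0.999
```

Call:
arm_command --translation '[[0,0.5,0],[0,0.5,0],[0,0.5,0]]' --rotation '[[0,0,0],[0,0,0],[0,0,0]]' --grip '[-1,-1,-1]'

```text
time_s: 5.7
position: [0.5415, 0.2272, 0.1567]
tcp_rot: [[0.275, -0.001, 0.961], [-0.961, -0.0, 0.275], [-0.0, -1.0, -0.002]]
force: [0.4, 0.2, -0.4]
opening: 0.999
```

```bash
python3 - <<'E'
import h; from h import *
np.set_printoptions(precision=4,suppress=True)
a=cap('wrist','w4.png'); s=bot.read_state(); print(s['position'],s['time_s'],np.array(s['tcp_rot'])[:,2])
for t,z in(('master',.006),):
    print(t,[(p.round(1),onz(a,p,z),q) for p,q in pts('wrist',t)][:3])
p=(.540,.226,.279); H=hull(a,p,.018); print(H.min(0),H.max(0))
l,t=(H.min(0)-18).astype(int); r,b=(H.max(0)+12).astype(int); t=max(t,0)
h.TH=45
x,f,st=fitblock(a,(l,t,r,b),p[:2],.018); print(x,np.degrees(x[2]),f,st)
E
```

```text
[0.5425 0.2276 0.1578] 5.75 [0.9614 0.2751 0.0014]
master [(array([316.9, 185.3]), array([0.5378, 0.225 , 0.006 ]), 0.76), (array([195.8,  91.7]), array([0.4209, 0.2745, 0.006 ]), 0.71)]
[293.8642 178.1465] [344.2985 220.1015]
[0.5405 0.2264 0.2613] 14.972009316458793 0.24267614248682023 [   0   17   71   55 2674]
```

View pics/w4.png

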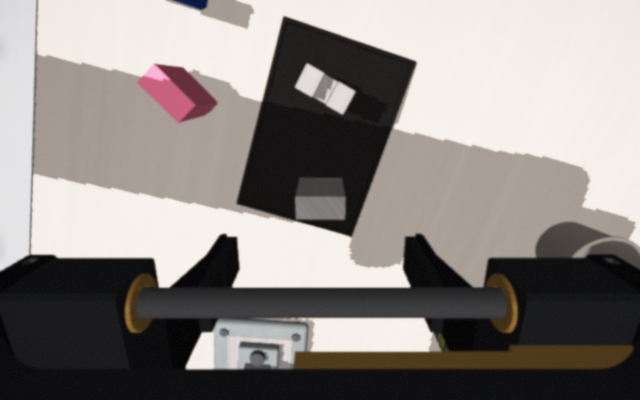

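The master at (320,198) is square in the view and matches the predicted outline. I'll descend and grip.

Call:
arm_command --translation '[[0.01,0.75,-0.025],[0.01,0.75,-0.025],[0.01,0.75,-0.025]]' --rotation '[[0,0,0],[0,0,0],[0,0,0]]' --grip '[-1,-1,-1]'

```text
time_s: 6.1
position: [0.539, 0.2262, 0.096]
tcp_rot: [[0.276, -0.003, 0.961], [-0.961, -0.001, 0.276], [-0.0, -1.0, -0.003]]
force: [-0.4, -0.8, -0.6]
opening: 0.997
```

Call:
arm_command --translation '[[0,0.6,0],[0,0.6,0],[0,0.6,0]]' --rotation '[[0,0,0],[0,0,0],[0,0,0]]' --grip '[-1,-1,-1]'

```text
time_s: 6.4
position: [0.5401, 0.2265, 0.0494]
tcp_rot: [[0.276, -0.001, 0.961], [-0.961, -0.0, 0.276], [-0.0, -1.0, -0.001]]
force: [0.2, -0.6, 0.4]
opening: 1.001
```

Call:
arm_command --translation '[[0,0,0],[0,0,0],[0,0,0],[0,0,0],[0,0,0]]' --rotation '[[0,0,0],[0,0,0],[0,0,0],[0,0,0],[0,0,0]]' --grip '[0.2,0.2,0.4,0.6,1]'

```text
time_s: 6.9
position: [0.5404, 0.2265, 0.0493]
tcp_rot: [[0.276, 0.001, 0.961], [-0.961, 0.0, 0.276], [0.0, -1.0, 0.001]]
force: [0.5, -0.2, -0.2]
opening: 0.632
```

Call:
arm_command --translation '[[0,0,0],[0,0,0],[0,0,0],[0,0,0],[0,0,0]]' --rotation '[[0,0,0],[0,0,0],[0,0,0],[0,0,0],[0,0,0]]' --grip '[1,1,1,1,1]'

```text
time_s: 7.4
position: [0.5404, 0.2266, 0.0485]
tcp_rot: [[0.276, 0.001, 0.961], [-0.961, 0.0, 0.276], [-0.0, -1.0, 0.001]]
force: [0.8, 1.4, 0.5]
opening: 0.41
```

Call:
arm_command --translation '[[0,-0.5,0],[0,-1,0],[0,-1,0]]' --rotation '[[0,0,0],[0,0,0],[0,0,0]]' --grip '[1,1,1]'

```text
time_s: 7.7
position: [0.5431, 0.2272, 0.1328]
tcp_rot: [[0.276, 0.009, 0.961], [-0.961, 0.002, 0.276], [0.001, -1.0, 0.009]]
force: [0.4, 0.0, -2.9]
opening: 0.412
```

Call:
arm_command --translation '[[0.4,-0.5,-0.12],[0.8,-1,-0.24],[1,-1,-0.3]]' --rotation '[[0,0,0],[0,0,0],[0,0,0]]' --grip '[1,1,1]'

```text
time_s: 8.0
position: [0.541, 0.1414, 0.2115]
tcp_rot: [[0.276, 0.006, 0.961], [-0.961, -0.0, 0.276], [0.002, -1.0, 0.006]]
force: [0.8, -0.1, -3.5]
opening: 0.41
```

Call:
arm_command --translation '[[0.6,0,-0.18],[1,0,-0.3]]' --rotation '[[0,0,0],[0,0,0]]' --grip '[1,1]'

```text
time_s: 8.2
position: [0.5368, 0.0574, 0.2076]
tcp_rot: [[0.276, -0.002, 0.961], [-0.961, -0.001, 0.276], [0.0, -1.0, -0.003]]
force: [0.3, 0.6, -2.5]
opening: 0.41
```

Call:
arm_command --translation '[[0.5,0,-0.15],[1,0,-0.3],[1,0,-0.3],[1,0,-0.3]]' --rotation '[[0,0.09,0],[0,0.09,0],[0,0.09,0],[0,0.09,0]]' --grip '[1,1,1,1]'

```text
time_s: 8.6
position: [0.5359, -0.0248, 0.2072]
tcp_rot: [[0.181, -0.003, 0.983], [-0.983, 0.001, 0.181], [-0.002, -1.0, -0.003]]
force: [0.3, 0.1, -3.7]
opening: 0.411
```

```bash
python3 - <<'E'
import h; from h import *
np.set_printoptions(precision=4,suppress=True)
a=cap('wrist','w5.png'); s=bot.read_state(); print(s['position'],s['time_s'],np.array(s['tcp_rot'])[:,2],s['opening'],s['force'])
for t,z in(('gauge',0),('gauge_jaw',.016),('dial_axis',.066),('anvil',.014),('zero_mark',.064),('needle_tip',.064)):
    print(t,[(p.round(1),onz(a,p,z),q) for p,q in pts('wrist',t)][:3])
# overlay of model
y=np.radians(10.8);C,S=np.cos(y),np.sin(y);o=np.array([.5417,-.0347])
im=cv2.resize(a['img'],None,fx=3,fy=3,interpolation=cv2.INTER_CUBIC)
def P(x,yy,z): return tuple(((proj(a,[o[0]+C*x-S*yy,o[1]+S*x+C*yy,z])+.5)*3).astype(int).tolist())
def poly(L,z,col): cv2.polylines(im,[np.array([P(*q,z) for q in L])],True,col,1)
poly([(-.048,.106),(.048,.106),(.048,-.106),(-.048,-.106)],.014,(0,0,255))
poly([(-.013,.049),(.013,.049)],.064,(0,255,0))
poly([(.029*np.cos(t),-.045+.029*np.sin(t)) for t in np.linspace(0,6.28,40)],.066,(255,0,0))
q=P(0,.01,.03); print(q)
x0=max(0,q[0]-330);y0=max(0,q[1]-300)
cv2.imwrite('pics/w5c.png',im[y0:y0+600,x0:x0+700])
E
```

```text
[ 0.5359 -0.0238  0.2073] 8.65 [ 0.9831  0.1832 -0.0029] 0.41386002646880005 [-0.5169  0.0842 -2.1394]
gauge [(array([324.2, 177.2]), array([ 0.5399, -0.0327,  0.    ]), 0.86)]
gauge_jaw [(array([327.3, 142.4]), array([0.5355, 0.0065, 0.016 ]), 0.82)]
dial_axis []
anvil [(array([326.1, 130.7]), array([0.5323, 0.0171, 0.014 ]), 0.59)]
zero_mark [(array([343.3, 225.3]), array([ 0.5615, -0.0568,  0.064 ]), 0.88), (array([538.5,  44.1]), array([0.6778, 0.1173, 0.064 ]), 0.46)]
needle_tip []
(979, 534)
```

View pics/w5c.png

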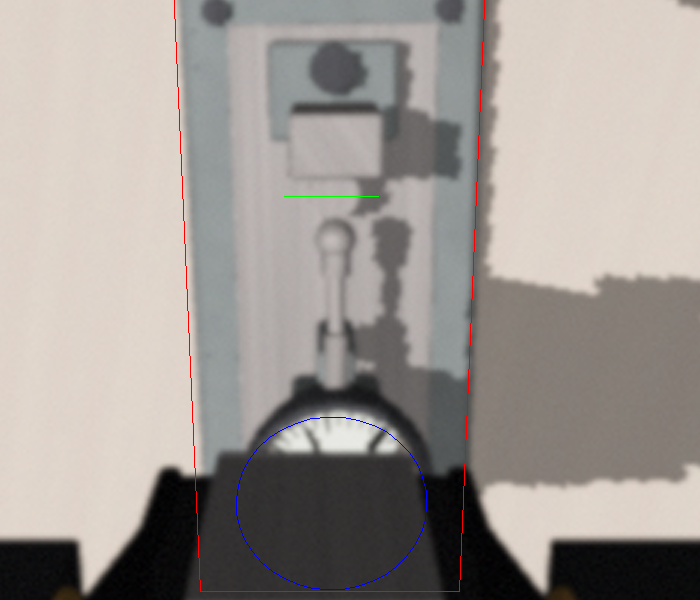

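The view shows the anvil's top front edge at crop y≈178 and the bezel arc at ≈395, so the gauge lies about 5 mm further in +y than my first model. Yaw agrees. I'll compute this numerically and use the held block's visible foot edge (crop y≈454) to calibrate.

```bash
python3 - <<'E'
import h; from h import *
np.set_printoptions(precision=4,suppress=True)
a=cap('wrist'); s=bot.read_state(); R=np.array(s['tcp_rot']);t=np.array(s['position'])
px=lambda x,y:((x+649)/3-.5,(y+234)/3-.5)
A=onz(a,px(335.5,178),.064); B=onz(a,px(336,238),.048); D=onz(a,px(338.5,395),.066); print('anvil edge',A,'ball',B,'bezel arc',D)
n=np.array([-np.sin(.187),np.cos(.187)])
for nm,q,off in(('anvil',A,-.009),('ball(+6+5)',B,.011),('bezel',D,.056)): print(nm,'jaw->',q[:2]+n*off)
print('edges yaw',[onz(a,px(*q),.064) for q in((289,178),(382,176))])
# foot edge: expected
for yy,dz in((.005,.0425),(.009,.0325)):
  for xx in(-.018,.018): print('foot pred',(proj(a,t+R@np.array([-yy,dz,xx]))+.5)*3-[649,234])
E
```

```text
anvil edge [0.5341 0.0201 0.064 ] ball [0.5384 0.0003 0.048 ] bezel arc [ 0.5471 -0.0421  0.066 ]
anvil jaw-> [0.5358 0.0112]
ball(+6+5) jaw-> [0.5364 0.0111]
bezel jaw-> [0.5367 0.013 ]
edges yaw [array([0.5214, 0.0177, 0.064 ]), array([0.5466, 0.023 , 0.064 ])]
foot pred [224.5829 452.6104]
foot pred [409.9883 452.772 ]
foot pred [219.4019 454.5861]
foot pred [415.3828 454.7571]
```

Call:
arm_command --translation '[[-0.42,0.3,0.082],[-0.42,0.7,0.082],[-0.42,0.7,0.082]]' --rotation '[[0,0,0],[0,0,0],[0,0,0]]' --grip '[1,1,1]'

```text
time_s: 9.3
position: [0.5343, 0.0117, 0.1494]
tcp_rot: [[0.186, -0.009, 0.982], [-0.982, 0.001, 0.186], [-0.003, -1.0, -0.008]]
force: [-1.4, 1.0, -3.2]
opening: 0.41
```

Call:
arm_command --translation '[[0,0.3,0],[0,0.55,0],[0,0.55,0],[0,0.55,0]]' --rotation '[[0,0,0],[0,0,0],[0,0,0],[0,0,0]]' --grip '[1,1,1,1]'

```text
time_s: 9.7
position: [0.538, 0.0098, 0.1095]
tcp_rot: [[0.184, 0.001, 0.983], [-0.983, -0.0, 0.184], [0.0, -1.0, 0.001]]
force: [-0.5, 0.2, -1.9]
opening: 0.41
```

```bash
python3 - <<'E'
import h; from h import *
np.set_printoptions(precision=4,suppress=True)
a=cap('wrist','w6.png'); s=bot.read_state(); print(s['position'],s['time_s'],np.array(s['tcp_rot']),s['force'])
x=cap('scene'); c=proj(x,[.536,.011,.06]); print(c)
i=cv2.resize(x['img'][int(c[1])-35:int(c[1])+35,int(c[0])-45:int(c[0])+45],None,fx=6,fy=6,interpolation=cv2.INTER_CUBIC)
w=cv2.resize(a['img'][100:260,200:440],None,fx=1.9,fy=1.9,interpolation=cv2.INTER_CUBIC)
H=np.zeros((max(i.shape[0],w.shape[0]),i.shape[1]+260,3),np.uint8)
cv2.imwrite('pics/c6.png',np.vstack([cv2.resize(i[60:360],(700,390)),cv2.resize(a['img'][80:245,180:460],(700,210*1))])[:600])
E
```

```text
[0.5385 0.0098 0.1099] 9.75 [[ 0.184   0.0024  0.9829]
 [-0.9829 -0.0005  0.184 ]
 [ 0.0009 -1.      0.0023]] [ 0.0746  0.1476 -3.0013]
[339.1454 214.7915]
```

View pics/c6.png

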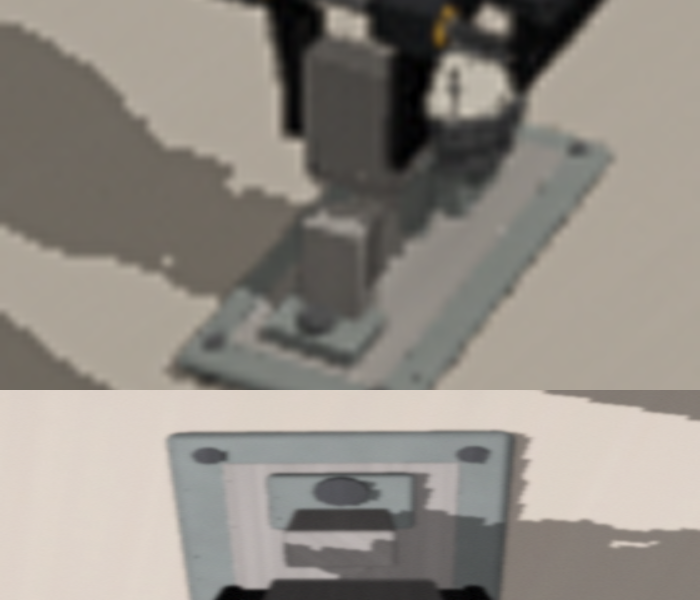

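The crop shows the master held above the jaw, upright, about 2.5 mm too far in +x and slightly towards the dial side of the anvil's front edge. I'll correct that and descend slowly.

Call:
arm_command --translation '[[-0.018,0,-0.028],[-0.018,0.07,-0.028],[-0.018,0.14,-0.028],[-0.018,0.14,-0.028]]' --rotation '[[0,0,0],[0,0,0],[0,0,0],[0,0,0]]' --grip '[1,1,1,1]'

```text
time_s: 10.2
position: [0.5358, 0.0101, 0.0972]
tcp_rot: [[0.185, 0.002, 0.983], [-0.983, -0.002, 0.185], [0.002, -1.0, 0.002]]
force: [0.7, -4.8, -3.6]
opening: 0.411
```

Call:
arm_command --translation '[[0,0.025,0],[0,0.05,0],[0,0.075,0],[0,0.075,0]]' --rotation '[[0,0,0],[0,0,0],[0,0,0],[0,0,0]]' --grip '[1,1,1,1]'

```text
time_s: 10.6
position: [0.5365, 0.0097, 0.0916]
tcp_rot: [[0.185, 0.003, 0.983], [-0.983, -0.002, 0.185], [0.003, -1.0, 0.003]]
force: [1.4, -5.0, -0.6]
opening: 0.409
```

Call:
arm_command --translation '[[0,0.025,0],[0,0.05,0],[0,0.05,0]]' --rotation '[[0,0,0],[0,0,0],[0,0,0]]' --grip '[1,1,1]'

```text
time_s: 10.9
position: [0.5369, 0.0098, 0.0881]
tcp_rot: [[0.185, 0.004, 0.983], [-0.983, -0.002, 0.185], [0.003, -1.0, 0.004]]
force: [1.3, -5.4, 1.5]
opening: 0.415
```

Call:
arm_command --translation '[[0,0.025,0],[0,0.05,0],[0,0.05,0]]' --rotation '[[0,0,0],[0,0,0],[0,0,0]]' --grip '[1,1,1]'

```text
time_s: 11.2
position: [0.5371, 0.0098, 0.0842]
tcp_rot: [[0.185, 0.005, 0.983], [-0.983, -0.002, 0.185], [0.003, -1.0, 0.004]]
force: [1.0, -6.1, 2.0]
opening: 0.412
```

The side force is about −5 N in y, so the block is leaning on the anvil. I'll ease 1 mm towards the dial and continue down.

Call:
arm_command --translation '[[0.012,0.02,0],[0.012,0.045,0],[0.012,0.045,0]]' --rotation '[[0,0,0],[0,0,0],[0,0,0]]' --grip '[1,1,1]'

```text
time_s: 11.5
position: [0.5365, 0.0096, 0.0799]
tcp_rot: [[0.184, 0.003, 0.983], [-0.983, -0.001, 0.184], [0.002, -1.0, 0.003]]
force: [3.2, -4.8, 1.0]
opening: 0.412
```

Call:
arm_command --translation '[[0,0.02,0],[0,0.04,0],[0,0.04,0]]' --rotation '[[0,0,0],[0,0,0],[0,0,0]]' --grip '[1,1,1]'

```text
time_s: 11.8
position: [0.5361, 0.0095, 0.0766]
tcp_rot: [[0.185, 0.002, 0.983], [-0.983, -0.001, 0.185], [0.002, -1.0, 0.002]]
force: [2.5, -5.2, 0.9]
opening: 0.409
```

Call:
arm_command --translation '[[0,0.02,0],[0,0.03,0],[0,0.03,0]]' --rotation '[[0,0,0],[0,0,0],[0,0,0]]' --grip '[1,1,1]'

```text
time_s: 12.1
position: [0.5361, 0.0095, 0.0754]
tcp_rot: [[0.185, 0.002, 0.983], [-0.983, -0.001, 0.185], [0.002, -1.0, 0.002]]
force: [0.2, -4.6, 10.7]
opening: 0.411
```

Call:
arm_command --translation '[[0,0.006,0],[0,0.006,0],[0,0.006,0]]' --rotation '[[0,0,0],[0,0,0],[0,0,0]]' --grip '[1,1,1]'

```text
time_s: 12.4
position: [0.536, 0.0095, 0.0754]
tcp_rot: [[0.185, 0.003, 0.983], [-0.983, -0.001, 0.185], [0.002, -1.0, 0.002]]
force: [0.5, -5.1, 14.0]
opening: 0.407
```

Firm stop at TCP z=0.0754 (14 N). I'll ease off, release, rise, and move over the dial to look.

Call:
arm_command --translation '[[0,-0.008,0],[0,-0.008,0],[0,-0.008,0],[0,-0.008,0],[0,-0.008,0]]' --rotation '[[0,0,0],[0,0,0],[0,0,0],[0,0,0],[0,0,0]]' --grip '[1,0.1,0.1,0,-0.2]'

```text
time_s: 12.9
position: [0.5336, 0.0109, 0.0736]
tcp_rot: [[0.184, -0.003, 0.983], [-0.983, 0.001, 0.184], [-0.002, -1.0, -0.003]]
force: [-0.1, 0.0, -0.5]
opening: 0.524
```

Call:
arm_command --translation '[[0,0,0],[0,-0.2,0],[0,-0.7,0],[0,-1,0]]' --rotation '[[0,0,0],[0,0,0],[0,0,0],[0,0,0]]' --grip '[-0.4,-0.6,-0.9,-1]'

```text
time_s: 13.3
position: [0.5351, 0.0103, 0.1556]
tcp_rot: [[0.184, 0.0, 0.983], [-0.983, 0.0, 0.184], [-0.0, -1.0, 0.0]]
force: [0.5, -0.8, 0.2]
opening: 0.869
```

Call:
arm_command --translation '[[0.1,-0.6,0],[0.5,-1,0],[1,-1,0],[1,-1,0]]' --rotation '[[0,0,0],[0,0,0],[0,0,0],[0,0,0]]' --grip '[-1,-1,-1,-1]'

```text
time_s: 13.7
position: [0.5518, -0.0726, 0.2359]
tcp_rot: [[0.18, 0.005, 0.984], [-0.984, -0.003, 0.18], [0.004, -1.0, 0.004]]
force: [0.0, 0.6, -0.2]
opening: 1.001
```

```bash
python3 - <<'E'
import h; from h import *
np.set_printoptions(precision=4,suppress=True)
a=cap('wrist','w7.png'); s=bot.read_state(); print(s['position'],s['time_s'],s['joint_positions'],s['force'])
for t,z in(('dial_axis',.066),('zero_mark',.064),('needle_tip',.064),('master',.033),('gauge_jaw',.016)):
    print(t,[(p.round(1),onz(a,p,z),q) for p,q in pts('wrist',t)][:3])
c=proj(a,[.5517,-.073,.066]);print(c)
l,t=int(c[0])-65,max(0,int(c[1])-95)
cv2.imwrite('pics/c7.png',cv2.resize(a['img'][t:t+150,l:l+130],None,fx=4,fy=4,interpolation=cv2.INTER_CUBIC)); print(l,t)
E
```

```text
[ 0.5501 -0.0703  0.2347] 13.75 [-18.8284  25.4842  92.9546   0.0025  61.5147 -29.2471] [-0.3568  0.0174 -0.0575]
dial_axis [(array([319.8, 178.7]), array([ 0.5512, -0.0737,  0.066 ]), 0.8), (array([317.9, 119.8]), array([ 0.5397, -0.0204,  0.066 ]), 0.6)]
zero_mark [(array([333.7, 161. ]), array([ 0.561 , -0.0551,  0.064 ]), 0.87)]
needle_tip [(array([342.4, 177. ]), array([ 0.5721, -0.0688,  0.064 ]), 0.5)]
master [(array([317.1,  87. ]), array([0.534 , 0.0064, 0.033 ]), 0.93)]
gauge_jaw [(array([318.5,  84.7]), array([0.5349, 0.0086, 0.016 ]), 0.93)]
[320.4347 178.0307]
255 83
```

View pics/c7.png

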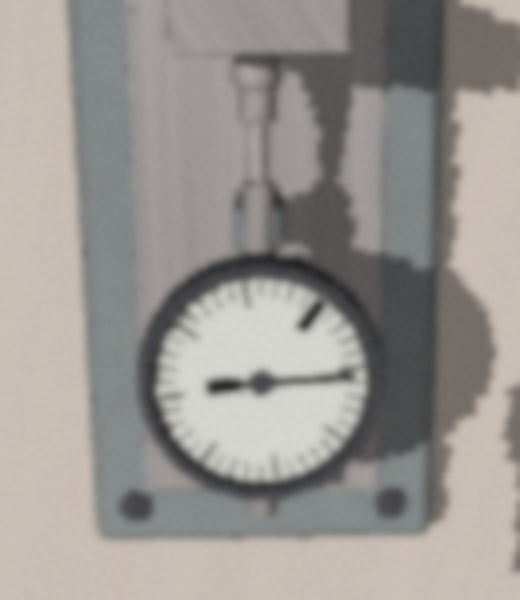

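The crop shows the master against the ball and anvil. The needle points right at about 4.5° above horizontal and the zero bar is at about 51–52°, so the bezel must turn clockwise by about 47°. Descending over the bezel.

Call:
arm_command --translation '[[0,0.3,0],[0,0.8,0],[0,0.8,0],[0,0.8,0]]' --rotation '[[0,0,0],[0,0,0],[0,0,0],[0,0,0]]' --grip '[-1,-1,-1,-1]'

```text
time_s: 14.4
position: [0.5492, -0.0675, 0.1698]
tcp_rot: [[0.185, -0.003, 0.983], [-0.983, 0.001, 0.185], [-0.001, -1.0, -0.002]]
force: [-0.2, -0.1, -0.0]
opening: 0.999
```

Call:
arm_command --translation '[[0,0,0],[0,0,0]]' --rotation '[[0,0,0],[0,0,0]]' --grip '[-1,-1]'

```text
time_s: 14.6
position: [0.5509, -0.0686, 0.172]
tcp_rot: [[0.184, 0.003, 0.983], [-0.983, -0.001, 0.184], [0.002, -1.0, 0.003]]
force: [0.0, -0.6, 0.1]
opening: 0.998
```

Call:
arm_command --translation '[[0.057,0.3,0],[0.057,0.75,0],[0.057,0.75,0]]' --rotation '[[0,0,0],[0,0,0],[0,0,0]]' --grip '[-1,-1,-1]'

```text
time_s: 14.9
position: [0.5485, -0.0723, 0.1081]
tcp_rot: [[0.184, -0.006, 0.983], [-0.983, 0.002, 0.184], [-0.003, -1.0, -0.006]]
force: [-0.9, -0.4, -0.9]
opening: 0.998
```

Call:
arm_command --translation '[[0,0.2,0],[0,0.42,0],[0,0.42,0],[0,0.42,0],[0,0.42,0]]' --rotation '[[0,0,0],[0,0,0],[0,0,0],[0,0,0],[0,0,0]]' --grip '[-1,-1,-1,-1,-1]'

```text
time_s: 15.4
position: [0.5517, -0.0732, 0.0784]
tcp_rot: [[0.184, 0.003, 0.983], [-0.983, -0.001, 0.184], [0.001, -1.0, 0.002]]
force: [-0.2, -0.1, -0.4]
opening: 1.001
```

Call:
arm_command --translation '[[0,0,0],[0,0,0],[0,0,0],[0,0,0],[0,0,0]]' --rotation '[[0,0,0],[0,0,0],[0,0,0],[0,0,0],[0,0,0]]' --grip '[-0.5,-0.4,-0.3,-0.2,0]'

```text
time_s: 15.9
position: [0.5516, -0.0729, 0.0769]
tcp_rot: [[0.184, 0.002, 0.983], [-0.983, 0.0, 0.184], [0.0, -1.0, 0.002]]
force: [3.0, 1.1, 0.1]
opening: 0.655
```

Call:
arm_command --translation '[[0,0,0],[0,0,0],[0,0,0],[0,0,0],[0,0,0]]' --rotation '[[0,0,0],[0,0.1,0],[0,0.2,0],[0,0.3,0],[0,0.4,0]]' --grip '[0,0,0,0,0]'

```text
time_s: 16.4
position: [0.5519, -0.0729, 0.0769]
tcp_rot: [[-0.236, 0.003, 0.972], [-0.972, -0.0, -0.236], [-0.0, -1.0, 0.003]]
force: [3.6, 1.3, -1.1]
opening: 0.658
```

Call:
arm_command --translation '[[0,0,0],[0,0,0],[0,0,0],[0,0,0],[0,0,0]]' --rotation '[[0,0.1,0],[0,0.2,0],[0,0.3,0],[0,0.383,0],[0,0.383,0]]' --grip '[0,0,0,0,0]'

```text
time_s: 16.9
position: [0.5523, -0.0731, 0.0769]
tcp_rot: [[-0.593, 0.003, 0.805], [-0.805, -0.0, -0.593], [-0.002, -1.0, 0.003]]
force: [4.4, 1.5, -1.4]
opening: 0.657
```

Call:
arm_command --translation '[[0,0,0],[0,0,0],[0,0,0],[0,0,0],[0,0,0]]' --rotation '[[0,0,0],[0,0,0],[0,0,0],[0,0,0],[0,0,0]]' --grip '[0,-1,-1,-1,-1]'

```text
time_s: 17.4
position: [0.5498, -0.0728, 0.0765]
tcp_rot: [[-0.593, -0.002, 0.805], [-0.805, 0.0, -0.593], [0.001, -1.0, -0.002]]
force: [0.5, 0.3, -0.2]
opening: 0.929
```

Call:
arm_command --translation '[[0,-0.2,0],[0,-0.8,0],[0,-1,0],[0,-1,0]]' --rotation '[[0,0,0],[0,0,0],[0,0,0],[0,0,0]]' --grip '[-1,-1,-1,-1]'

```text
time_s: 17.8
position: [0.5521, -0.0735, 0.1594]
tcp_rot: [[-0.593, 0.005, 0.805], [-0.805, -0.002, -0.593], [-0.002, -1.0, 0.006]]
force: [0.6, 0.5, -0.2]
opening: 0.995
```

Call:
arm_command --translation '[[0,-0.4,0],[0,-0.9,0],[0,-0.9,0],[0,-0.9,0]]' --rotation '[[0,0,0],[0,0,0],[0,0,0],[0,0,0]]' --grip '[-1,-1,-1,-1]'

```text
time_s: 18.2
position: [0.5502, -0.0728, 0.2284]
tcp_rot: [[-0.593, -0.0, 0.805], [-0.805, -0.0, -0.593], [0.0, -1.0, -0.0]]
force: [-0.5, 0.7, -0.6]
opening: 1.003
```

```bash
python3 - <<'E'
import h; from h import *
np.set_printoptions(precision=4,suppress=True)
a=cap('wrist','w8.png'); s=bot.read_state(); print(s['position'],s['time_s'],np.array(s['tcp_rot'])[:,2],s['force'])
for t,z in(('dial_axis',.066),('zero_mark',.064),('needle_tip',.064),('master',.033)):
    print(t,[(p.round(1),onz(a,p,z),q) for p,q in pts('wrist',t)][:3])
# rectified dial: sample dial plane polar, angles clockwise deg from world +x
g=cv2.cvtColor(a['img'],cv2.COLOR_BGR2GRAY).astype(np.float32)
ax=[p for p,q in pts('wrist','dial_axis')][:1]
A=onz(a,ax[0],.066) if ax else np.array([.5512,-.073,.066])
th=np.radians(np.arange(0,360,4))
for r in(.010,.014,.017,.020,.022):
    P=np.array([proj(a,[A[0]+r*np.cos(t),A[1]-r*np.sin(t),.064]) for t in th],np.float32)
    v=cv2.remap(g,P[:,0].copy(),P[:,1].copy(),cv2.INTER_LINEAR).ravel(); k=np.argsort(v)[:9]
    print(r,sorted([(int(4*i),int(v[i])) for i in k]))
E
```

```text
[ 0.5495 -0.0726  0.2273] 18.25 [ 0.8052 -0.5929 -0.0028] [-0.2091  0.421  -0.3277]
dial_axis [(array([323.7, 178. ]), array([ 0.5531, -0.0726,  0.066 ]), 0.76)]
zero_mark [(array([337.6, 161.3]), array([ 0.5723, -0.0678,  0.064 ]), 0.81)]
needle_tip [(array([338.6, 163. ]), array([ 0.5721, -0.0697,  0.064 ]), 0.43)]
master [(array([253.3, 113.4]), array([0.5315, 0.0119, 0.033 ]), 0.86), (array([323.7, 175.8]), array([ 0.5494, -0.0782,  0.033 ]), 0.28)]
0.01 [(152, 122), (156, 79), (160, 54), (164, 68), (168, 110), (172, 156), (344, 153), (348, 120), (352, 124)]
0.014 [(152, 172), (156, 127), (160, 87), (164, 85), (168, 133), (340, 154), (344, 109), (348, 96), (352, 146)]
0.017 [(32, 197), (36, 200), (292, 181), (296, 182), (336, 194), (340, 134), (344, 63), (348, 79), (352, 158)]
0.02 [(32, 168), (80, 176), (244, 178), (248, 168), (296, 176), (340, 135), (344, 65), (348, 105), (352, 159)]
0.022 [(32, 160), (120, 168), (248, 167), (296, 158), (336, 166), (340, 145), (344, 103), (348, 136), (352, 159)]
```

The zero bar (345°) and needle (about 347°) now coincide; the only other dark feature is the counterweight at 161°. Next I return to the master.

Call:
arm_command --translation '[[-0.2,0,-0.2],[-0.5,0,-0.5],[-0.73,0,-0.747],[-0.73,0,-0.747],[-0.73,0,-0.747]]' --rotation '[[0,-0.14,0],[0,-0.28,0],[0,-0.42,0],[0,-0.56,0],[0,-0.7,0]]' --grip '[-1,-1,-1,-1,-1]'

```text
time_s: 19.0
position: [0.5365, 0.0107, 0.228]
tcp_rot: [[0.106, -0.002, 0.994], [-0.994, 0.0, 0.106], [-0.0, -1.0, -0.002]]
force: [0.8, -0.6, -0.0]
opening: 0.996
```

Call:
arm_command --translation '[[0,0.3,0],[0,0.6,0],[0,0.6,0],[0,0.6,0]]' --rotation '[[0,-0.083,0],[0,-0.083,0],[0,-0.083,0],[0,-0.083,0]]' --grip '[-1,-1,-1,-1]'

```text
time_s: 19.4
position: [0.5369, 0.0096, 0.1802]
tcp_rot: [[0.184, -0.002, 0.983], [-0.983, 0.0, 0.184], [-0.001, -1.0, -0.002]]
force: [-0.8, -0.3, -0.1]
opening: 0.999
```

```bash
python3 - <<'E'
import h; from h import *
np.set_printoptions(precision=4,suppress=True)
a=cap('wrist','w9.png'); s=bot.read_state(); print(s['position'],s['time_s'],np.array(s['tcp_rot'])[:,2],s['force'])
for t,z in(('master',.033),('zero_mark',.064),('needle_tip',.064)):
    print(t,[(p.round(1),onz(a,p,z),q) for p,q in pts('wrist',t)][:3])
E
```

```text
[0.5376 0.0094 0.181 ] 19.45 [0.9829 0.184  0.0003] [-0.1499  0.1393  0.247 ]
master []
zero_mark [(array([345.6, 287.8]), array([ 0.5727, -0.0686,  0.064 ]), 0.82)]
needle_tip [(array([319.3, 285.9]), array([ 0.55 , -0.071,  0.064]), 0.49)]
```

Call:
arm_command --translation '[[0,0.3,-0.015],[0,0.8,-0.015],[0,0.8,-0.015]]' --rotation '[[0,0,0],[0,0,0],[0,0,0]]' --grip '[-1,-1,-1]'

```text
time_s: 19.9
position: [0.5331, 0.0097, 0.1137]
tcp_rot: [[0.184, -0.008, 0.983], [-0.983, 0.002, 0.184], [-0.003, -1.0, -0.008]]
force: [-0.6, 0.3, 0.3]
opening: 1.002
```

Call:
arm_command --translation '[[0,0.3,0],[0,0.5,0],[0,0.5,0],[0,0.5,0]]' --rotation '[[0,0,0],[0,0,0],[0,0,0],[0,0,0]]' --grip '[-1,-1,-1,0]'

```text
time_s: 20.3
position: [0.5369, 0.0092, 0.0781]
tcp_rot: [[0.184, 0.002, 0.983], [-0.983, -0.0, 0.184], [0.001, -1.0, 0.002]]
force: [-0.3, -0.4, 0.2]
opening: 0.966
```

Call:
arm_command --translation '[[0,0,0],[0,0,0],[0,0,0],[0,0,0],[0,0,0]]' --rotation '[[0,0,0],[0,0,0],[0,0,0],[0,0,0],[0,0,0]]' --grip '[0.3,0.6,1,1,1]'

```text
time_s: 20.8
position: [0.536, 0.0093, 0.0769]
tcp_rot: [[0.184, 0.0, 0.983], [-0.983, -0.0, 0.184], [0.0, -1.0, 0.0]]
force: [0.1, -0.1, 0.6]
opening: 0.538
```

Call:
arm_command --translation '[[0,0,0],[0,0,0],[0,0,0]]' --rotation '[[0,0,0],[0,0,0],[0,0,0]]' --grip '[1,1,1]'

```text
time_s: 21.1
position: [0.5361, 0.0093, 0.0767]
tcp_rot: [[0.184, 0.0, 0.983], [-0.983, -0.0, 0.184], [0.0, -1.0, 0.0]]
force: [0.4, 0.8, 1.2]
opening: 0.412
```

Call:
arm_command --translation '[[0,-0.1,0],[0,-0.3,0],[0,-0.7,0],[0,-1,0]]' --rotation '[[0,0,0],[0,0,0],[0,0,0],[0,0,0]]' --grip '[1,1,1,1]'

```text
time_s: 21.5
position: [0.5355, 0.0094, 0.1577]
tcp_rot: [[0.184, -0.001, 0.983], [-0.983, 0.0, 0.184], [-0.001, -1.0, -0.001]]
force: [0.4, 0.2, -2.4]
opening: 0.405
```

Call:
arm_command --translation '[[-0.3,-0.2,0.06],[-0.883,-0.2,0.182]]' --rotation '[[0,0,0],[0,0,0]]' --grip '[1,1]'

```text
time_s: 21.7
position: [0.5394, 0.0796, 0.1755]
tcp_rot: [[0.179, 0.006, 0.984], [-0.984, -0.001, 0.179], [0.002, -1.0, 0.005]]
force: [1.7, -0.4, -2.8]
opening: 0.41
```

Call:
arm_command --translation '[[-0.5,0,0.1],[-0.883,0,0.182]]' --rotation '[[0,0,0],[0,0,0]]' --grip '[1,1]'

```text
time_s: 21.9
position: [0.5375, 0.1556, 0.1731]
tcp_rot: [[0.185, -0.001, 0.983], [-0.983, 0.0, 0.185], [-0.001, -1.0, -0.001]]
force: [0.3, -0.2, -3.4]
opening: 0.408
```

Call:
arm_command --translation '[[-0.5,0.3,0.1],[-0.883,0.6,0.182],[-0.883,0.6,0.182],[-0.883,0.6,0.182]]' --rotation '[[0,0,0],[0,0,0],[0,0,0],[0,0,0]]' --grip '[1,1,1,1]'

```text
time_s: 22.3
position: [0.5386, 0.2261, 0.1239]
tcp_rot: [[0.186, -0.003, 0.983], [-0.983, -0.001, 0.186], [0.0, -1.0, -0.003]]
force: [0.1, -0.5, -2.6]
opening: 0.412
```

Call:
arm_command --translation '[[0,0.4,0],[0,0.8,0],[0,0.89,0],[0,0.89,0]]' --rotation '[[0,0,0],[0,0,0],[0,0,0],[0,0,0]]' --grip '[1,1,1,1]'

```text
time_s: 22.7
position: [0.5395, 0.2244, 0.0532]
tcp_rot: [[0.183, -0.002, 0.983], [-0.983, -0.001, 0.183], [0.0, -1.0, -0.002]]
force: [-0.1, -0.6, -2.7]
opening: 0.415
```

Call:
arm_command --translation '[[0,0.015,0],[0,0.03,0],[0,0.03,0]]' --rotation '[[0,0,0],[0,0,0],[0,0,0]]' --grip '[1,1,1]'

```text
time_s: 23.0
position: [0.5407, 0.2257, 0.0524]
tcp_rot: [[0.184, 0.002, 0.983], [-0.983, 0.0, 0.184], [-0.0, -1.0, 0.002]]
force: [-0.3, -0.3, -2.4]
opening: 0.411
```

Call:
arm_command --translation '[[0,0.015,0],[0,0.02,0],[0,0.02,0]]' --rotation '[[0,0,0],[0,0,0],[0,0,0]]' --grip '[1,1,1]'

```text
time_s: 23.3
position: [0.54, 0.2258, 0.0498]
tcp_rot: [[0.184, 0.0, 0.983], [-0.983, 0.0, 0.184], [-0.0, -1.0, 0.0]]
force: [0.1, -0.4, -0.7]
opening: 0.408
```

Call:
arm_command --translation '[[0,0.005,0],[0,0.005,0],[0,0.005,0],[0,0.005,0],[0,0.005,0]]' --rotation '[[0,0,0],[0,0,0],[0,0,0],[0,0,0],[0,0,0]]' --grip '[1,0.1,0,-0.2,-0.4]'

```text
time_s: 23.8
position: [0.5399, 0.2257, 0.049]
tcp_rot: [[0.184, 0.0, 0.983], [-0.983, 0.0, 0.184], [-0.0, -1.0, 0.0]]
force: [0.4, 0.1, 0.9]
opening: 0.602
```

Call:
arm_command --translation '[[0,0,0],[0,-0.3,0],[0,-0.8,0],[0,-1,0]]' --rotation '[[0,0,0],[0,0,0],[0,0,0],[0,0,0]]' --grip '[-0.6,-0.8,-1,-1]'

```text
time_s: 24.2
position: [0.5415, 0.226, 0.1319]
tcp_rot: [[0.184, 0.004, 0.983], [-0.983, 0.001, 0.184], [-0.0, -1.0, 0.005]]
force: [0.9, 1.2, -0.1]
opening: 0.95
```

Call:
arm_command --translation '[[-0.3,-0.3,0],[-0.7,-0.4,-0.03],[-1,-0.4,-0.05],[-1,-0.4,-0.05]]' --rotation '[[0,0.1,0],[0,0.25,0],[0,0.39,0],[0,0.39,0]]' --grip '[-1,-1,-1,-1]'

```text
time_s: 24.6
position: [0.5204, 0.3062, 0.1617]
tcp_rot: [[-0.219, 0.001, 0.976], [-0.976, 0.001, -0.219], [-0.002, -1.0, 0.001]]
force: [-0.3, 0.2, -0.0]
opening: 0.998
```

Call:
arm_command --translation '[[0,0,0],[0,0,0]]' --rotation '[[0,0,0],[0,0,0]]' --grip '[-1,-1]'

```text
time_s: 24.8
position: [0.5212, 0.3026, 0.1607]
tcp_rot: [[-0.22, -0.001, 0.975], [-0.975, -0.001, -0.22], [0.001, -1.0, -0.001]]
force: [-0.4, -0.1, -0.1]
opening: 1.001
```

```bash
python3 - <<'E'
import h; from h import *
np.set_printoptions(precision=4,suppress=True)
a=cap('wrist','w10.png'); s=bot.read_state(); print(s['position'],s['time_s'],np.array(s['tcp_rot'])[:,2],s['force'])
for t,z in(('spacer',.006),('master',.006)):
    print(t,[(p.round(1),onz(a,p,z),q) for p,q in pts('wrist',t)][:3])
h.TH=60
for n,q,th in(('spacer',(.5209,.3063,-.225),.017),):
    H=hull(a,q,th); print(H.min(0),H.max(0)); l,t=np.maximum(0,(H.min(0)-14).astype(int)); r,b=(H.max(0)+14).astype(int)
    x,f,st=fitblock(a,(l,t,r,b),q[:2],th); print(n,x,np.degrees(x[2]),f,st)
x=cap('top'); print('top master',[(onz(x,p,.006),q) for p,q in pts('top','master')][:4])
E
```

```text
[0.5213 0.3025 0.1607] 24.85 [ 0.9752 -0.2212 -0.0007] [0.2715 0.3791 0.1262]
spacer [(array([320.8, 176.8]), array([0.5217, 0.3079, 0.006 ]), 0.93), (array([178.3, 166.6]), array([0.4006, 0.3447, 0.006 ]), 0.79)]
master [(array([226.6, 231.7]), array([0.4233, 0.2752, 0.006 ]), 0.85), (array([355.6, 254.9]), array([0.5373, 0.2245, 0.006 ]), 0.83), (array([338. , 213.2]), array([0.5296, 0.2704, 0.006 ]), 0.39)]
[295.1531 172.1513] [345.0771 211.626 ]
spacer [ 0.521   0.3058 -0.2426] -13.901910301442278 0.13236406697148118 [  15   15   50   40 1658]
top master [(array([0.5354, 0.2289, 0.006 ]), 0.58)]
```

Call:
arm_command --translation '[[-0.042,0.3,-0.013],[-0.042,0.8,-0.013],[-0.042,0.8,-0.013]]' --rotation '[[0,0,0],[0,0,0],[0,0,0]]' --grip '[-1,-1,-1]'

```text
time_s: 25.35
position: [0.5175, 0.3052, 0.0926]
tcp_rot: [[-0.222, -0.01, 0.975], [-0.975, -0.004, -0.222], [0.006, -1.0, -0.009]]
force: [-1.6, -0.4, -0.0]
opening: 1.0
```

Call:
arm_command --translation '[[0,0.3,0],[0,0.6,0],[0,0.6,0],[0,0.6,0]]' --rotation '[[0,0,0],[0,0,0],[0,0,0],[0,0,0]]' --grip '[-1,-1,-1,0]'

```text
time_s: 25.75
position: [0.5214, 0.307, 0.0501]
tcp_rot: [[-0.222, 0.0, 0.975], [-0.975, 0.0, -0.222], [-0.0, -1.0, 0.0]]
force: [0.8, -0.8, 0.7]
opening: 0.963
```

Call:
arm_command --translation '[[0,0,0],[0,0,0],[0,0,0],[0,0,0],[0,0,0]]' --rotation '[[0,0,0],[0,0,0],[0,0,0],[0,0,0],[0,0,0]]' --grip '[0.3,0.6,1,1,1]'

```text
time_s: 26.25
position: [0.5211, 0.3071, 0.0495]
tcp_rot: [[-0.221, 0.0, 0.975], [-0.975, 0.0, -0.221], [-0.0, -1.0, 0.0]]
force: [0.1, 0.0, -0.9]
opening: 0.54
```

Call:
arm_command --translation '[[0,0,0],[0,0,0],[0,0,0]]' --rotation '[[0,0,0],[0,0,0],[0,0,0]]' --grip '[1,1,1]'

```text
time_s: 26.55
position: [0.5212, 0.3071, 0.0492]
tcp_rot: [[-0.221, 0.0, 0.975], [-0.975, 0.0, -0.221], [-0.0, -1.0, 0.0]]
force: [0.0, -0.3, 0.1]
opening: 0.408
```

Call:
arm_command --translation '[[0,-0.3,0],[0,-0.8,0],[0,-1,0]]' --rotation '[[0,0,0],[0,0,0],[0,0,0]]' --grip '[1,1,1]'

```text
time_s: 26.85
position: [0.5219, 0.3075, 0.1314]
tcp_rot: [[-0.221, 0.003, 0.975], [-0.975, 0.001, -0.221], [-0.002, -1.0, 0.003]]
force: [0.8, -0.3, -1.9]
opening: 0.405
```

Call:
arm_command --translation '[[0.2,-0.5,0.05],[0.6,-0.75,0.15],[0.9,-0.75,0.25]]' --rotation '[[0,0,0],[0,0,0],[0,0,0]]' --grip '[1,1,1]'

```text
time_s: 27.15
position: [0.5257, 0.232, 0.1919]
tcp_rot: [[-0.22, 0.005, 0.975], [-0.975, 0.001, -0.22], [-0.002, -1.0, 0.005]]
force: [0.9, -0.4, -1.6]
opening: 0.411
```

Call:
arm_command --translation '[[0.5,0,0.14],[0.9,0,0.25]]' --rotation '[[0,0,0],[0,0,0]]' --grip '[1,1]'

```text
time_s: 27.35
position: [0.5273, 0.1562, 0.1888]
tcp_rot: [[-0.221, -0.001, 0.975], [-0.975, -0.001, -0.221], [0.001, -1.0, -0.001]]
force: [-0.3, -0.1, -2.8]
opening: 0.415
```

Call:
arm_command --translation '[[0.5,0,0.14],[0.9,0,0.25]]' --rotation '[[0,0,0],[0,0,0]]' --grip '[1,1]'

```text
time_s: 27.55
position: [0.5308, 0.0813, 0.1885]
tcp_rot: [[-0.222, -0.002, 0.975], [-0.975, -0.0, -0.222], [0.001, -1.0, -0.002]]
force: [0.2, 0.6, -2.5]
opening: 0.409
```

Call:
arm_command --translation '[[0.5,0,0.14],[0.89,0,0.25],[0.89,0,0.25],[0.89,0,0.25],[0.89,0,0.25]]' --rotation '[[0,-0.13,0],[0,-0.26,0],[0,-0.39,0],[0,-0.39,0],[0,-0.39,0]]' --grip '[1,1,1,1,1]'

```text
time_s: 28.05
position: [0.5347, 0.0096, 0.1886]
tcp_rot: [[0.181, -0.002, 0.983], [-0.983, 0.001, 0.181], [-0.001, -1.0, -0.001]]
force: [-0.3, -0.0, -2.8]
opening: 0.41
```

Call:
arm_command --translation '[[0,0.4,0.01],[0,0.9,0.01],[0,0.98,0.01],[0,0.98,0.01],[0,0.98,0.01]]' --rotation '[[0,-0.003,0],[0,-0.003,0],[0,-0.003,0],[0,-0.003,0],[0,-0.003,0]]' --grip '[1,1,1,1,1]'

```text
time_s: 28.55
position: [0.5371, 0.0098, 0.1118]
tcp_rot: [[0.187, 0.002, 0.982], [-0.982, -0.0, 0.187], [0.001, -1.0, 0.002]]
force: [-0.1, -0.3, -2.4]
opening: 0.415
```

Call:
arm_command --translation '[[0,0,0],[0,0,0]]' --rotation '[[0,0,0],[0,0,0]]' --grip '[1,1]'

```text
time_s: 28.75
position: [0.5372, 0.0094, 0.1123]
tcp_rot: [[0.187, 0.003, 0.982], [-0.982, -0.001, 0.187], [0.001, -1.0, 0.003]]
force: [-0.8, -0.4, -3.1]
opening: 0.413
```

Call:
arm_command --translation '[[0,0.05,-0.012],[0,0.1,-0.012],[0,0.15,-0.012],[0,0.15,-0.012]]' --rotation '[[0,0,0],[0,0,0],[0,0,0],[0,0,0]]' --grip '[1,1,1,1]'

```text
time_s: 29.15
position: [0.5347, 0.0093, 0.098]
tcp_rot: [[0.187, -0.001, 0.982], [-0.982, 0.0, 0.187], [-0.001, -1.0, -0.001]]
force: [0.7, 0.2, -2.4]
opening: 0.411
```

Call:
arm_command --translation '[[0,0.025,0],[0,0.05,0],[0,0.075,0],[0,0.075,0]]' --rotation '[[0,0,0],[0,0,0],[0,0,0],[0,0,0]]' --grip '[1,1,1,1]'

```text
time_s: 29.55
position: [0.5351, 0.0094, 0.0924]
tcp_rot: [[0.187, -0.0, 0.982], [-0.982, 0.0, 0.187], [-0.0, -1.0, -0.0]]
force: [-1.1, 1.7, -2.4]
opening: 0.409
```

Call:
arm_command --translation '[[0,0.025,0],[0,0.05,0],[0,0.05,0]]' --rotation '[[0,0,0],[0,0,0],[0,0,0]]' --grip '[1,1,1]'

```text
time_s: 29.85
position: [0.5352, 0.0096, 0.0885]
tcp_rot: [[0.187, -0.0, 0.982], [-0.982, 0.0, 0.187], [-0.0, -1.0, 0.0]]
force: [0.3, 1.7, -3.0]
opening: 0.411
```

Call:
arm_command --translation '[[0,0.025,0],[0,0.05,0],[0,0.07,0],[0,0.07,0]]' --rotation '[[0,0,0],[0,0,0],[0,0,0],[0,0,0]]' --grip '[1,1,1,1]'

```text
time_s: 30.25
position: [0.5351, 0.0094, 0.0827]
tcp_rot: [[0.187, -0.0, 0.982], [-0.982, 0.0, 0.187], [-0.0, -1.0, -0.0]]
force: [0.6, 2.8, -2.2]
opening: 0.412
```

Call:
arm_command --translation '[[0,0.02,0],[0,0.04,0],[0,0.055,0],[0,0.055,0]]' --rotation '[[0,0,0],[0,0,0],[0,0,0],[0,0,0]]' --grip '[1,1,1,1]'

```text
time_s: 30.65
position: [0.5349, 0.0093, 0.0783]
tcp_rot: [[0.187, -0.001, 0.982], [-0.982, 0.0, 0.187], [-0.0, -1.0, -0.001]]
force: [0.0, 3.5, -3.4]
opening: 0.415
```

Call:
arm_command --translation '[[0,0.01,0],[0,0.015,0],[0,0.015,0]]' --rotation '[[0,0,0],[0,0,0],[0,0,0]]' --grip '[1,1,1]'

```text
time_s: 30.95
position: [0.5351, 0.0093, 0.0775]
tcp_rot: [[0.187, -0.0, 0.982], [-0.982, 0.0, 0.187], [-0.0, -1.0, -0.0]]
force: [0.4, 2.9, -1.9]
opening: 0.413
```

Call:
arm_command --translation '[[-0.008,0,0],[-0.008,0.015,0],[-0.008,0.015,0]]' --rotation '[[0,0,0],[0,0,0],[0,0,0]]' --grip '[1,1,1]'

```text
time_s: 31.25
position: [0.5351, 0.0099, 0.0762]
tcp_rot: [[0.187, 0.0, 0.982], [-0.982, 0.0, 0.187], [-0.0, -1.0, 0.0]]
force: [-0.6, 3.0, -3.2]
opening: 0.412
```

Call:
arm_command --translation '[[0,0.008,0],[0,0.012,0],[0,0.012,0]]' --rotation '[[0,0,0],[0,0,0],[0,0,0]]' --grip '[1,1,1]'

```text
time_s: 31.55
position: [0.5352, 0.0099, 0.0761]
tcp_rot: [[0.187, 0.0, 0.982], [-0.982, -0.0, 0.187], [0.0, -1.0, 0.0]]
force: [-1.7, 2.9, 5.8]
opening: 0.413
```

Call:
arm_command --translation '[[0,0.005,0],[0,0.005,0],[0,0.005,0]]' --rotation '[[0,0,0],[0,0,0],[0,0,0]]' --grip '[1,1,1]'

```text
time_s: 31.85
position: [0.5351, 0.0099, 0.076]
tcp_rot: [[0.187, 0.0, 0.982], [-0.982, -0.0, 0.187], [0.0, -1.0, 0.0]]
force: [-2.5, 2.6, 7.8]
opening: 0.411
```

Call:
arm_command --translation '[[-0.006,-0.008,0],[-0.012,-0.008,0],[-0.012,-0.008,0]]' --rotation '[[0,0,0],[0,0,0],[0,0,0]]' --grip '[1,1,1]'

```text
time_s: 32.15
position: [0.5351, 0.0102, 0.076]
tcp_rot: [[0.188, 0.0, 0.982], [-0.982, -0.001, 0.188], [0.001, -1.0, 0.0]]
force: [-1.8, -1.2, 5.6]
opening: 0.407
```

Call:
arm_command --translation '[[0,0,0],[0,0,0],[0,0,0],[0,0,0],[0,0,0]]' --rotation '[[0,0,0],[0,0,0],[0,0,0],[0,0,0],[0,0,0]]' --grip '[1,0.1,0,-0.2,-0.4]'

```text
time_s: 32.65
position: [0.5352, 0.0107, 0.0754]
tcp_rot: [[0.187, 0.0, 0.982], [-0.982, -0.0, 0.187], [0.0, -1.0, 0.0]]
force: [0.3, 0.5, -0.3]
opening: 0.601
```

Call:
arm_command --translation '[[0,0,0],[0,-0.2,0],[0,-0.7,0],[0,-1,0]]' --rotation '[[0,0,0],[0,0,0],[0,0,0],[0,0,0]]' --grip '[-0.6,-0.8,-1,-1]'

```text
time_s: 33.05
position: [0.5356, 0.0107, 0.1572]
tcp_rot: [[0.187, 0.002, 0.982], [-0.982, -0.0, 0.187], [0.001, -1.0, 0.001]]
force: [-0.3, -0.1, 0.0]
opening: 0.946
```

Call:
arm_command --translation '[[0.1,-0.6,0],[0.5,-1,0],[0.9,-1,0],[0.9,-1,0],[0.9,-1,0]]' --rotation '[[0,0,0],[0,0,0],[0,0,0],[0,0,0],[0,0,0]]' --grip '[-1,-1,-1,-1,-1]'

```text
time_s: 33.55
position: [0.548, -0.0603, 0.2354]
tcp_rot: [[0.186, -0.001, 0.983], [-0.983, 0.001, 0.186], [-0.001, -1.0, -0.001]]
force: [0.2, -0.7, -0.3]
opening: 0.999
```

```bash
python3 - <<'E'
import h; from h import *
np.set_printoptions(precision=4,suppress=True)
a=cap('wrist','w11.png'); s=bot.read_state(); print(s['position'],s['time_s'],s['force'])
for t,z in(('dial_axis',.066),('zero_mark',.064),('needle_tip',.064),('spacer',.033)):
    print(t,[(p.round(1),onz(a,p,z),q) for p,q in pts('wrist',t)][:3])
c=proj(a,[.5517,-.073,.066]); l,t=int(c[0])-70,max(0,int(c[1])-120)
A=cv2.resize(a['img'][t:t+160,l:l+140],(525,600),interpolation=cv2.INTER_CUBIC)
x=cap('scene'); B=np.zeros((600,275,3),np.uint8)
m=proj(x,[.536,.11,.03]).astype(int)
B=cv2.resize(x['img'][m[1]-60:m[1]+60,m[0]-55:m[0]+55],(275,300),interpolation=cv2.INTER_CUBIC)
b2=proj(x,[.54,.226,.03]).astype(int); B2=cv2.resize(x['img'][b2[1]-30:b2[1]+30,b2[0]-27:b2[0]+28],(275,300),interpolation=cv2.INTER_CUBIC)
cv2.imwrite('pics/final.png',np.hstack([A,np.vstack([B,B2])]))
E
```

```text
[ 0.5476 -0.0595  0.235 ] 33.6 [ 0.1047 -0.0162 -0.2847]
dial_axis [(array([323.4, 190.4]), array([ 0.552 , -0.0713,  0.066 ]), 0.91)]
zero_mark [(array([345.2, 189.3]), array([ 0.5724, -0.067 ,  0.064 ]), 0.85)]
needle_tip [(array([521.1,   3.3]), array([0.68  , 0.1145, 0.064 ]), 0.49)]
spacer [(array([321. ,  97.6]), array([0.5341, 0.0105, 0.033 ]), 0.62)]
```

View pics/final.png

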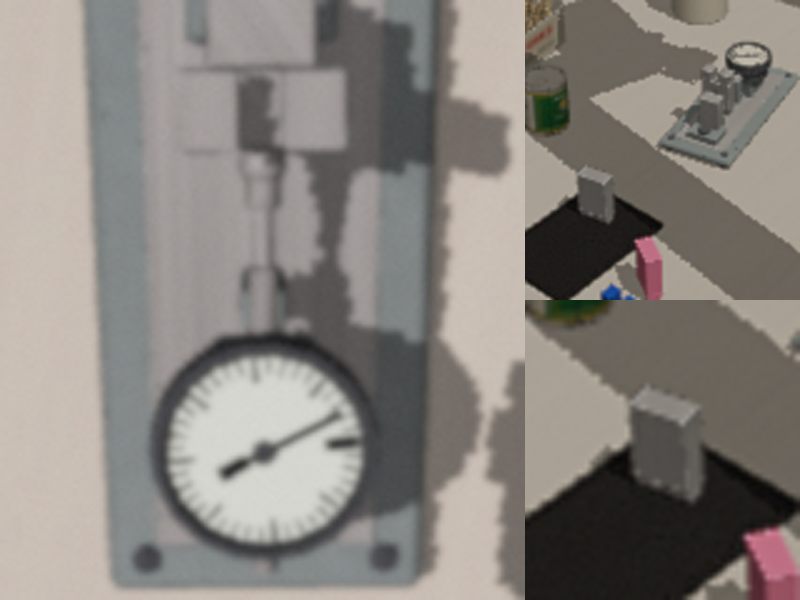

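The spacer stands square in the jaw. The needle is about 19.5° (0.34 rad) anticlockwise of the zero bar, inside the 0.27–0.75 range. The master stands upright on the mat and pink and blue are untouched. Handing in.

```bash
python3 -c "
from rig import bot
print(bot.hand_in(), bot.read_state()['time_s'])"
```

```text
the job is handed in; nothing more can be done
the job is handed in; nothing more can be done
```

I pressed the master home on the depth stop and turned the bezel about 47° clockwise to put the zero bar under the needle. The master then went back on the mat, and the spacer was pressed home in its place and released. The job was handed in at about 34 s of the 72 s; no verdict is reported.

Last checks:
- **Depth stop:** the master met a firm stop with up to 14 N at the wrist and the spacer with up to 8 N, against the 25 N limit. The spacer bottomed at the height predicted from the master.
- **Zero:** with the master in, the needle and zero bar agreed within about 3°. With the spacer in, the needle reads about 0.34 rad anticlockwise of the bar; the band is 0.27 to 0.75 rad.
- **Placement:** the spacer looked square and stood within about 2 mm of my jaw estimate. The master stood upright on the mat and the gripper was clear of everything. The pink and blue look-alikes were where they started.

Disagreements along the way:
- My first gauge fit was about 5 mm off along the measuring line; a closer view corrected it before insertion.
- The master leaned on the anvil with about 5 N while going in. I eased it about 1 mm towards the dial, but the side force stayed near 5 N to the stop.
- The needle-tip detector missed the needle in the last view, so that reading comes from the picture itself.
- I did not measure the order pad, pen, tin and tub again at the end; no contact showed up near them.

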